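Feel out the lead-in end of a dowel and rack it like its mates

TASK

One dowel is still loose on the bench: hold it by one end and push its other end into the bore of the end gauge as far as it goes, to feel whether that end is the tapered or the square one. Then put it down on the bench, take it again by its middle and lay it flat in the free bay of the rack with its tapered end to the head board, like the two already there, and only then push the rack's keeper cap fully home over the tail ends. Leave the racked dowels and everything else on the bench as they are.

Things in the scene. Friction and masses are not known exactly. Their poses are not given: they have to be found in the camera images.
- dowel: the loose round wooden dowel, 180 mm long, 30 mm in diameter, about 90 g, lying on the bench at any heading. One end is square; the other tapers from 30 to 10 mm over its last 18 mm. Its x axis runs along it, but to which side of x the tapered end lies is not told: it must be felt. The origin lies on its surface at mid-length and turns as it rolls: use dowel_mid for the position
- dowel_mid (a point): centre of the loose dowel, half-way along and on its axis (15 mm above what it lies on); x axis along the dowel; the ends are 90 mm either way
- gauge: fixed end gauge: metal block 70 mm wide, 10 to 80 mm high, 122 mm long behind its mouth, on a foot 110 mm wide and 10 mm high that stands out 4 mm before the mouth. Origin on the bench right under the mouth, x into the bore. A dowel can be pushed to the bore's end only if held in its outer 60 mm
- bore_mouth (a point): centre of the mouth of the gauge's level bore, 45 mm above the bench; x points into the bore, z up. The bore is 35 mm wide with a slightly flared mouth and 100 mm deep; there a shoulder narrows it to a 24 mm throat. A square end stops at 100 mm; the tapered end goes on into the throat and stops at about 112 mm
- rack: fixed plywood rack with three parallel bays 62 mm apart; base plate 262 x 212 mm, 10 mm high; origin on the bench, 34 mm behind and 62 mm to the plus y side of free_bay; x along the bays to the head board, 52 mm high. At the head of each bay two dark cheeks, 12 mm long, 48 mm high, leave a 24 mm gap that only the tapered end drops into; a dowel the wrong way round rides up on them
- free_bay (a point): where the dowel's centre belongs in the free bay (outermost on the minus y side), 37 mm above the bench; x to the head board, z up. Trough walls, 34 mm apart and 40 mm high, run 42 to 82 mm ahead and 40 to 100 mm behind; between them fingers can reach round the dowel down to the base plate. Cheeks 82 to 94 mm ahead, head board at 94, low tail stop 94 behind: 4 mm play each way
- mate0_mid (a point): centre of the racked dowel in the middle bay, 62 mm to the plus y side of free_bay, same dowel as the loose one, tapered end to the head board
- mate1_mid (a point): centre of the racked dowel in the farthest bay, 124 mm to the plus y side of free_bay
- cap_back (a point): middle of the flat outer back of the keeper cap, 40 mm above the bench, in line with the middle bay; x points the way the cap is pushed home (to the head board). The cap is a dark wooden hood 226 mm wide, 36 mm deep along x, 11 to 66 mm above the bench, across the tail ends of all bays. The base plate (10 mm high) runs on 10 to 18 mm behind it
- cap (a joint): travel of the keeper cap, m: 0 fully open, 0.035 fully home over the tail ends; stiff slide, takes about 4 N to move and stays where it is left
- glue: bystander: white glue bottle, 56 mm across, 170 mm high; origin under its centre
- tape: bystander: black tape measure, 70 x 35 x 65 mm; origin under its centre
- offcut: bystander: wooden offcut, 130 x 60 x 38 mm; origin under its centre
- mallet: bystander: hammer lying beside the rack, along its x; origin under it
- driver: bystander: screwdriver lying to the right of the robot, along its x; origin under it
- stub: bystander: short upright dowel stub, 30 mm across, 60 mm high; origin under its centre
- jar: bystander: screw jar with lid, 64 mm across, 85 mm high; origin under its centre

How it is judged:
On the way, in this order (a step that is already met when the one before it is completed fails the run):
1. one end of the dowel is pushed into the gauge's bore as far as it goes (at least 94 mm) (x of dowel_mid in the frame of bore_mouth above 0.004 m and y of dowel_mid in the frame of bore_mouth between -0.006 and 0.006 m and z of dowel_mid in the frame of bore_mouth between -0.006 and 0.006 m and angle between the x axis of dowel_mid and the x axis of bore_mouth, either way round below 0.1 rad), for 0.1 s.
2. the dowel lies on the bench, let go (height (world z) of dowel_mid below 0.019 m and angle between the x axis of dowel_mid and the z axis of bore_mouth, either way round above 1.5 rad and contact force between the fingers and dowel below 0.05 N and linear speed of dowel below 0.05 m/s), for 0.2 s.
3. the dowel lies in the free bay, tapered end to the head board, let go (distance between dowel_mid and free_bay below 0.009 m and z of dowel_mid in the frame of free_bay below 0.004 m and angle between the x axis of dowel_mid and the x axis of free_bay, either way round below 0.05 rad and contact force between the fingers and dowel below 0.05 N), for 0.2 s.
4. the keeper cap is pushed home (value of joint cap above 0.031 m), for 0.1 s.
At the end, for the whole second after the job is handed in: the dowel lies at rest and let go in the free bay, its centre within 9 mm of free_bay and not more than 4 mm above it, along the bay within 0.05 rad (only possible with the tapered end in the head's cheeks), and the keeper cap is home (joint over 0.031) (all of step 3 and value of joint cap above 0.031 m and linear speed of dowel below 0.02 m/s); the robot touches nothing.
It fails at once if a dowel already in the rack is shifted by more than 12 mm (distance of any of mate0_mid, mate1_mid from where it was at the start of the episode above 0.012 m).
It fails at once if one of the other things on the bench is shifted by more than 30 mm (distance of any of glue, tape, offcut, mallet, driver, stub, jar from where it was at the start of the episode above 0.03 m).
It fails at once if the keeper cap is pushed home before the dowel lies in its bay (value of joint cap above 0.031 m and not (distance between dowel_mid and free_bay below 0.009 m and z of dowel_mid in the frame of free_bay below 0.004 m and angle between the x axis of dowel_mid and the x axis of free_bay, either way round below 0.05 rad)).
It also fails if it takes over 64 s, if anything falls off the work surface, if the arm or the gripper's body presses on something with over 40 N, if the wrist force passes 120 N, or if a joint passes its speed limit or range.

ROBOT

A 6-joint arm with a two-finger parallel gripper is mounted at the origin on the work surface. World frame = base frame: x ahead of the robot, y to its left, z up, the work surface at z = 0. Lengths are in m, angles in rad, forces in N, time in s.
With the tool pointing down it reaches from about 0.3 to 0.775 m from the base axis. Payload 14.6 kg.
Tool frame: the origin (TCP) lies midway between the tips of the shut fingers; the grasp point (between the pads) lies 19 mm behind it (ctrl.tcp_to_grasp is the distance from the TCP to the grasp point, in m); x points along the fingers, y is the direction in which the jaws open and shut, and the axes are right-handed (so a half turn about x gives the same grasp; the last joint's range is limited). The gripper opens to 94 mm and grips with 3 to 60 N. Pads are 16 mm wide; open, the fingers measure 119 mm over their backs; the gripper's body (75 mm by 177 mm) begins 78 mm behind the grasp point.
Start: joints at [1.109, 0.3, 1.521, -0, 1.321, -0.067], TCP at [0.212, 0.508, 0.205] pointing down, gripper open.
Joint ranges: [-3.03, 3.03], [-0.79, 2.21], [0.23, 2.52], [-1.04, 4.18], [0, 3.07], [-2.55, 2.55]. Speed limits (rad/s): [2.22, 2.22, 2.57, 3.14, 3.14, 3.14].

INTERFACE

Orientations are given as [roll, pitch, yaw] about the fixed x, y, z axes, in that order (R = Rz(yaw) Ry(pitch) Rx(roll)).
In Python, from station import ctrl gives the robot as it stands.
- The arm moves only by the tool jog_arm, never from a script. Its argument "rows" is one flat list of numbers, 7 for each row, row after row: the shift along the world's x, y, z in m, then the turn, a rotation vector about the world's x, y, z in degrees, then the closure, from 0 (fully open) to 1 (shut). A call has 1 to 8 rows; each row shifts and turns the commanded pose from where the row before left it; what a row does not reach is not made up. A row lasts 1/12 s, in which the tool goes at most 41.7 mm and 7.16 degrees, less where a joint would pass 70% of its speed; a pose out of reach is approached as far as the arm can. A call with a gripper value outside its range is refused whole. The fingers move at their own pace and stop on an object; "squeeze" is the grip in N (left out, the last holds). Time passes only in rows, so rows that do not move let the fingers close. It gives the time, the measured TCP pose, the force and the opening at its end, in the units of the state.
- ctrl.get_obs(): the state, without advancing time (a new reading comes with each control period).
- ctrl.camera(name): name is "side" or "top" or "wrist"; returns (picture, depth): 384x512x3 uint8, red, green, blue; 384x512 float32, m along the optical axis (not along the pixel's ray), 0 where there is no reading.
- ctrl.camera_model(name): a dict with "K" (3x3 intrinsics, pixels), "extrinsics" (4x4, takes a point from camera to world coordinates). Camera axes: x right, y down, z forward; pixel columns grow to the right and rows downward; lengths in m; the calibration is good to about 2 mm. A picture is of the moment at which its call begins: read the wrist's pose just before it. camera_model takes no time and is no camera call; for the wrist camera it gives the pose at the moment of the call.
- ctrl.hand_in(): hands the job in, once; it reports no verdict.
The state is a dict: "time_s": time; "qpos": joint angles; "joint_vel": joint speeds; "tau": joint torques, N m; "ee_pos": TCP position; "eef_rot": TCP orientation; "force": force on the tool from outside, world axes, zero at the start; "moment": the same for the moment, N m; "grip_width": finger opening in m.
Only numpy, scipy, OpenCV 4.12 (cv2) and the standard library are available. Lean on these libraries where they do the work, as an engineer would, in place of code of your own. Each camera call takes 0.05 s, during which the arm holds its last target.

## Working session

There is one attempt and no reset: what is moved stays moved. The work goes in short steps, Python scripts to look and compute and a tool call to move; the robot and the scene stay as the last step left them, time stands still between calls to the robot, and variables do not carry over. Pictures are saved under pics/ and viewed, and the job is handed in when it is done.

Besides the shell and the picture viewer there is one more tool, called as a command line: name --argument value ..., lists and objects as JSON in quotes. jog_arm: Moves the arm, as the interface text tells. Its arguments: {"type":"object","properties":{"rows":{"type":"array"},"squeeze":{"type":"number"}},"required":["rows"]}

```bash
ls; mkdir -p pics
python3 - <<'E'
from station import ctrl
import cv2,numpy as np
print(ctrl.get_obs())
for n in ("top","side"):
    p,d=ctrl.camera(n); cv2.imwrite(f"pics/{n}0.png",cv2.resize(p[:,:,::-1],(800,600),interpolation=cv2.INTER_CUBIC)); np.save(f"pics/{n}0.npy",d)
    cv2.imwrite(f"pics/{n}0raw.png",p[:,:,::-1])
    m=ctrl.camera_model(n);print(n,m['K'],m['extrinsics'])
print(ctrl.get_obs()['time_s'],ctrl.tcp_to_grasp)
E
```

```text
pics
{'time_s': 0.0, 'qpos': array([ 1.10942668e+00,  3.00516772e-01,  1.52160870e+00, -7.60334928e-06,
        1.32069510e+00, -6.66058999e-02]), 'joint_vel': array([-0.00041021,  0.00060861,  0.000557  ,  0.00185697, -0.00066866,
        0.00069134]), 'tau': array([-7.10666809e-04, -5.31784666e+01, -3.52735770e+01,  7.07986252e-02,
        2.43898766e-02, -5.03134046e-06]), 'ee_pos': array([0.21140971, 0.50744875, 0.2048496 ]), 'eef_rot': array([-1.63140478,  1.56956838, -2.02616664]), 'force': array([ 0.0029453 , -0.10171504,  0.38583648]), 'moment': array([ 0.0157381 ,  0.01842282, -0.02466707]), 'grip_width': 0.09414205996496325}
top [[441.28720709   0.         251.9157486 ]
 [  0.         441.28720709 188.30336857]
 [  0.           0.           1.        ]] [[-8.86587782e-03 -9.94473420e-01  1.04613641e-01  3.81348484e-01]
 [-9.99960341e-01  8.90558771e-03 -8.75214415e-05  8.18792336e-02]
 [-8.44608211e-04 -1.04610268e-01 -9.94512935e-01  1.50943336e+00]
 [ 0.00000000e+00  0.00000000e+00  0.00000000e+00  1.00000000e+00]]
side [[401.52406924   0.         258.81492575]
 [  0.         401.52406924 188.75292188]
 [  0.           0.           1.        ]] [[ 0.85794506 -0.28029436  0.43054075  0.08528998]
 [-0.5133551  -0.43524274  0.73961497 -0.72197997]
 [-0.01992017 -0.8555693  -0.51730489  0.62073009]
 [ 0.          0.          0.          1.        ]]
0.1 0.0188
```

View pics/top0.png

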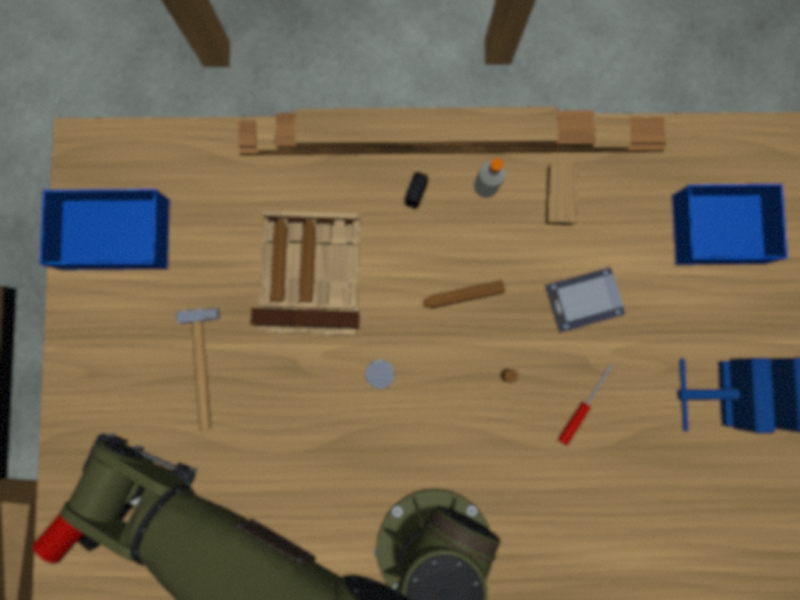

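View pics/side0.png

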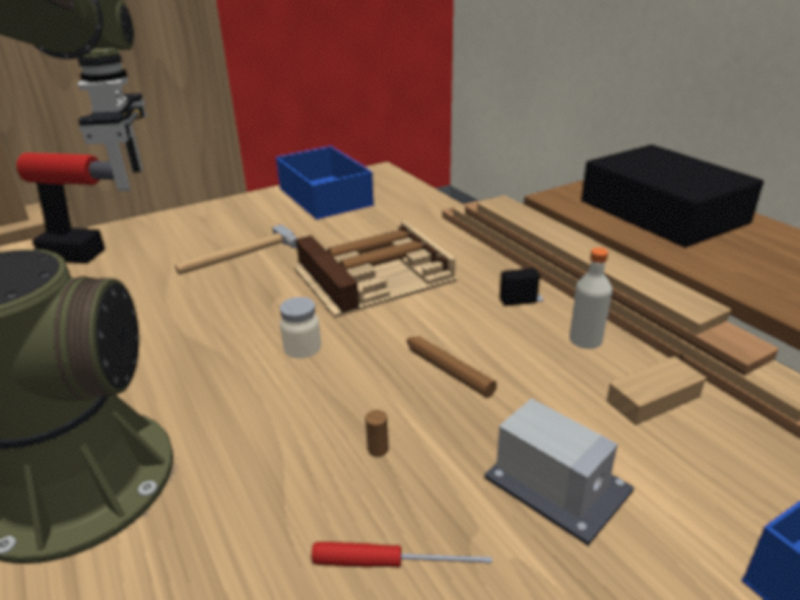

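```bash
cat > h.py <<'E'
import cv2,numpy as np,pickle
def world(cam,u,v,d,m):
    K=m['K'];E=m['extrinsics'];u=np.asarray(u,float);v=np.asarray(v,float)
    P=np.stack([(u-K[0,2])/K[0,0]*d,(v-K[1,2])/K[1,1]*d,d],-1)
    return P@E[:3,:3].T+E[:3,3]
def ray(u,v,z,m):
    K=m['K'];E=m['extrinsics']
    r=E[:3,:3]@np.array([(u-K[0,2])/K[0,0],(v-K[1,2])/K[1,1],1]);o=E[:3,3]
    return o+r*(z-o[2])/r[2]
def proj(P,m):
    E=m['extrinsics'];c=E[:3,:3].T@(np.asarray(P)-E[:3,3]);q=m['K']@c;return q[:2]/q[2]
E
python3 - <<'E'
from station import ctrl
from h import *
pickle.dump({n:ctrl.camera_model(n) for n in("top","side")},open("cm.pkl","wb"))
t=cv2.imread("pics/top0raw.png");s=cv2.imread("pics/side0raw.png")
a=cv2.resize(t[120:230,150:410],(780,330),interpolation=cv2.INTER_CUBIC)
cv2.imwrite("pics/c1.png",a)
b=cv2.resize(s[200:350,240:420],(720,600),interpolation=cv2.INTER_CUBIC)
cv2.imwrite("pics/c2.png",b)
cm=pickle.load(open("cm.pkl","rb"))
d=np.load("pics/top0.npy")
v,u=np.mgrid[0:384,0:512]
W=world("top",u,v,d,cm['top']);np.save("W.npy",W)
z=W[...,2]
def blob(name,u0,u1,v0,v1,lo,hi):
    M=np.zeros(z.shape,bool);M[v0:v1,u0:u1]=True
    M&=(z>lo)&(z<hi)&(d>0);P=W[M]
    r=cv2.minAreaRect(P[:,:2].astype(np.float32)*1000)
    print(name,len(P),r,"z",np.percentile(P[:,2],[5,50,95]))
print("table z",z[250,150:400:30])
blob("dowel",262,332,170,205,.012,.05)
blob("gaugeblock",340,410,165,215,.06,.1)
blob("gaugefoot",340,410,165,215,.004,.1)
blob("stub",310,340,225,255,.03,.1)
blob("jar",225,260,220,260,.06,.1)
blob("rack",150,240,120,220,.004,.1)
blob("cap",150,240,190,220,.056,.1)
blob("head",150,240,125,150,.045,.1)
blob("glue",295,330,95,130,.03,.2)
blob("tape",250,285,100,140,.03,.2)
E
```

```text
table z [ 0.00354399  0.00434477  0.00234484  0.00093643  0.00449878  0.00193405
 -0.00152888 -0.00616114 -0.00233422]
dowel 456 ((538.4048461914062, -78.3879165649414), (30.190378189086914, 203.3523712158203), 11.85360050201416) z [0.01761957 0.02679764 0.03335329]
gaugeblock 829 ((521.7900390625, -324.3360900878906), (69.90908813476562, 124.79231262207031), 15.058009147644043) z [0.07385526 0.07970411 0.08455727]
gaugefoot 1581 ((532.0665893554688, -338.92706298828125), (240.80032348632812, 168.9658660888672), 89.37434387207031) z [0.00466888 0.0736211  0.08379796]
stub 76 ((361.8839111328125, -157.89793395996094), (26.421594619750977, 27.45035171508789), 0.052073363214731216) z [0.03998335 0.0592882  0.06495792]
jar 249 ((367.92254638671875, 113.32450866699219), (53.6324577331543, 57.59770965576172), 70.2386245727539) z [0.07844349 0.0848521  0.08965812]
rack 5313 ((608.5739135742188, 280.71856689453125), (310.5226135253906, 344.96392822265625), 89.54655456542969) z [0.00517228 0.03773381 0.06708624]
cap 766 ((498.77374267578125, 272.0380554199219), (225.70294189453125, 61.917503356933594), 87.37319946289062) z [0.06082227 0.06589968 0.07089416]
head 422 ((691.8030395507812, 263.41424560546875), (205.57745361328125, 48.85300064086914), 88.36628723144531) z [0.04545003 0.0501964  0.05642626]
glue 373 ((805.1876831054688, -127.13091278076172), (117.45663452148438, 105.63788604736328), 89.79881286621094) z [0.03405521 0.11159187 0.17185454]
tape 233 ((764.927978515625, 34.04436492919922), (36.32773971557617, 71.25473022460938), 67.81111145019531) z [0.04238238 0.06315464 0.06997878]
```

View pics/c1.png

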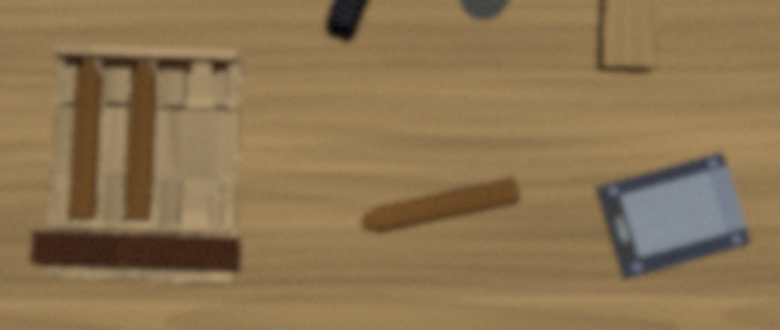

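View pics/c2.png

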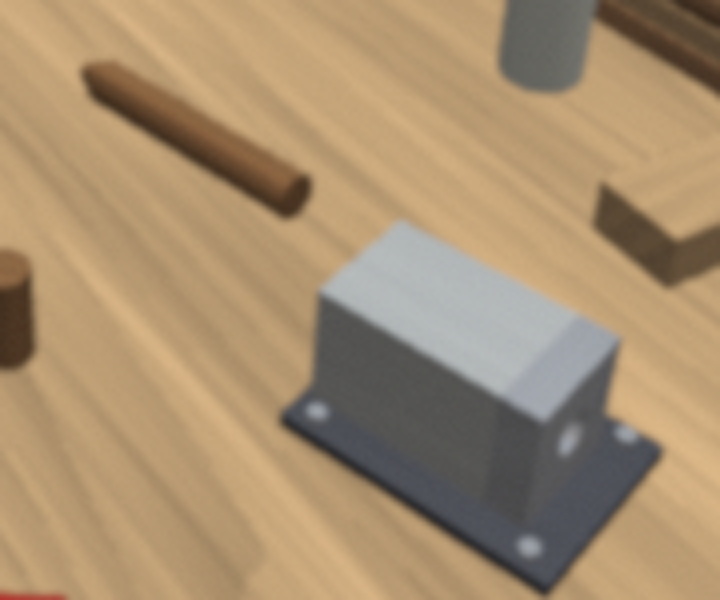

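Run:
```python
from station import ctrl
from h import *
from scipy.spatial.transform import Rotation as R
o=ctrl.get_obs();print(R.from_euler('xyz',o['eef_rot']).as_matrix().round(3))
m=ctrl.camera_model('wrist');E=m['extrinsics'];print(m['K'],E.round(3))
Rt=R.from_euler('xyz',o['eef_rot']).as_matrix()
print("cam in tool",(Rt.T@(E[:3,3]-o['ee_pos'])).round(4),(Rt.T@E[:3,:3]).round(3))
W=np.load("W.npy");t=cv2.imread("pics/top0raw.png")
hsv=cv2.cvtColor(t,cv2.COLOR_BGR2HSV)
cm=pickle.load(open("cm.pkl","rb"))['top']
# dowel ends by silhouette in the image
print(hsv[187,297],hsv[200,297])
```

```text
[[-0.     0.385  0.923]
 [-0.001  0.923 -0.385]
 [-1.    -0.001 -0.   ]]
[[293.84806761   0.         258.83564343]
 [  0.         293.84806761 194.56407573]
 [  0.           0.           1.        ]] [[ 0.383  0.895  0.228  0.145]
 [ 0.924 -0.371 -0.096  0.535]
 [-0.001  0.247 -0.969  0.384]
 [ 0.     0.     0.     1.   ]]
cam in tool [-0.1786 -0.0003 -0.0722] [[ 0.    -0.248  0.969]
 [ 1.     0.001  0.   ]
 [-0.001  0.969  0.248]]
[ 15 156 111] [ 18 110 144]
```

jog_arm --rows '[0.012, -0.028, 0.002, 0, 0, -2.3, 0, 0.012, -0.028, 0.002, 0, 0, -2.3, 0, 0.012, -0.028, 0.002, 0, 0, -2.3, 0, 0.012, -0.028, 0.002, 0, 0, -2.3, 0, 0.012, -0.028, 0.002, 0, 0, -2.3, 0, 0.012, -0.028, 0.002, 0, 0, -2.3, 0, 0.012, -0.028, 0.002, 0, 0, -2.3, 0, 0.012, -0.028, 0.002, 0, 0, -2.3, 0]'

```text
time_s: 0.77
ee_pos: [0.3077, 0.2822, 0.2214]
eef_rot: [-1.652, 1.57, -2.37]
force: [0.4, -0.7, -0.4]
grip_width: 0.0942
```

jog_arm --rows '[0.012, -0.028, 0, 0, 0, -2.3, 0, 0.012, -0.028, 0, 0, 0, -2.3, 0, 0.012, -0.028, 0, 0, 0, -2.3, 0, 0.012, -0.028, 0, 0, 0, -2.3, 0, 0.012, -0.028, 0, 0, 0, -2.3, 0, 0.012, -0.028, 0, 0, 0, -2.3, 0, 0.012, -0.028, 0, 0, 0, -2.3, 0, 0.012, -0.028, 0, 0, 0, -2.3, 0]'

```text
time_s: 1.43
ee_pos: [0.4037, 0.0581, 0.2214]
eef_rot: [-2.209, 1.571, 3.035]
force: [0.8, 1.3, -0.0]
grip_width: 0.0942
```

jog_arm --rows '[0.011, -0.027, 0, 0, 0, -2.3, 0, 0.011, -0.027, 0, 0, 0, -2.3, 0, 0.011, -0.027, 0, 0, 0, -2.3, 0, 0.011, -0.027, 0, 0, 0, -2.3, 0, 0.011, -0.027, 0, 0, 0, -2.3, 0, 0.011, -0.027, 0, 0, 0, -2.3, 0, 0.011, -0.027, 0, 0, 0, -2.3, 0, 0, 0, 0, 0, 0, -2.3, 0]'

```text
time_s: 2.1
ee_pos: [0.4813, -0.1328, 0.2207]
eef_rot: [-1.431, 1.57, -2.794]
force: [-0.6, 1.1, -0.3]
grip_width: 0.0941
```

```bash
cat >> h.py <<'E'
def snap(tag):
    from station import ctrl
    o=ctrl.get_obs();m=ctrl.camera_model('wrist')
    p,d=ctrl.camera('wrist')
    cv2.imwrite(f"pics/{tag}raw.png",p[:,:,::-1]);cv2.imwrite(f"pics/{tag}.png",cv2.resize(p[:,:,::-1],(800,600),interpolation=cv2.INTER_CUBIC))
    pickle.dump((o,m,d),open(f"pics/{tag}.pkl","wb"))
    print(o['time_s'],o['ee_pos'],o['eef_rot'],o['qpos'].round(3))
    v,u=np.mgrid[0:384,0:512]
    return o,m,p,d,world('w',u,v,d,m)
E
python3 - <<'E'
from h import *
o,m,p,d,W=snap("w1")
np.save("W1.npy",W)
print("table",W[20:384:60,60:500:90,2].round(4))
E
```

```text
2.1 [ 0.48131229 -0.13284233  0.22072805] [-1.43147975  1.56987401 -2.79442014] [-3.420e-01  1.750e-01  1.640e+00 -1.000e-03  1.328e+00 -5.500e-01]
table [[-1.600e-03 -1.800e-03 -1.100e-03 -1.400e-03 -1.100e-03]
 [ 5.000e-04 -1.100e-03 -6.000e-04 -1.600e-03 -8.000e-04]
 [-1.000e-03  2.000e-04  1.000e-03 -1.000e-04 -2.100e-03]
 [ 4.000e-04 -1.100e-03 -1.000e-04 -0.000e+00 -5.000e-04]
 [ 3.238e-01  2.774e-01 -2.000e-03 -5.000e-04  2.000e-04]
 [ 3.382e-01  3.348e-01  3.359e-01  3.349e-01  3.347e-01]
 [ 3.530e-01  3.529e-01  3.544e-01  3.531e-01  3.534e-01]]
```

View pics/w1.png

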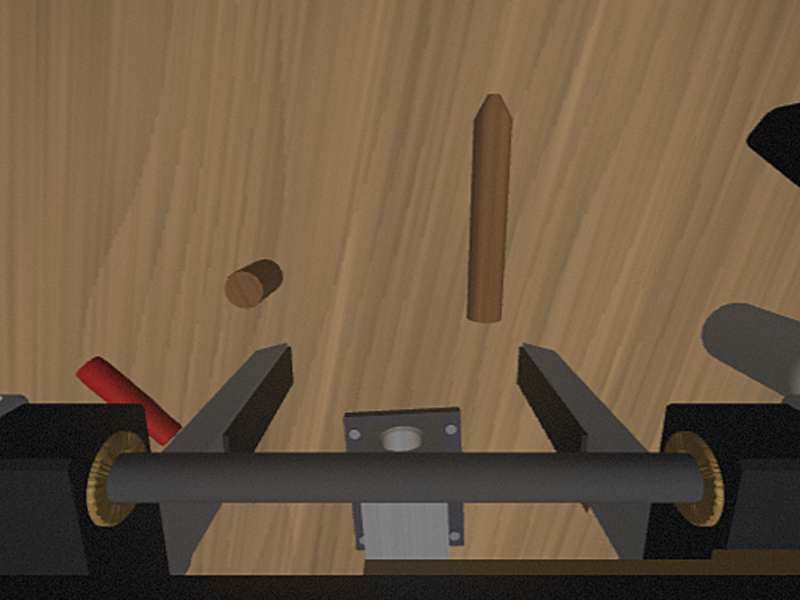

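Run:
```python
from h import *
o,m,d=pickle.load(open("pics/w1.pkl","rb"));W=np.load("W1.npy");z=W[...,2]
M=np.zeros(z.shape,bool);M[50:215,290:340]=1
M&=(z>.006)&(z<.045)
P=W[M]
r=cv2.minAreaRect((P[:,:2]*1000).astype(np.float32));print("dowel",len(P),r,np.percentile(P[:,2],98))
# axis from top pixels
T=P[P[:,2]>.026];c=T[:,:2].mean(0);_,_,V=np.linalg.svd(T[:,:2]-c);a=V[0];a=a if a[1]>0 else -a
print("axis",a,np.degrees(np.arctan2(a[1],a[0])));s=(P[:,:2]-c)@a;print("s range",np.percentile(s,[0.2,1,99,99.8]),"c",c)
n=np.array([-a[1],a[0]]);print("lat of all", np.percentile((P[:,:2]-c)@n,[1,50,99]))
for sv in (s.max(),s.min()):print(c+a*sv)
print("mid",c+a*(s.max()+s.min())/2)
# gauge
G=np.zeros(z.shape,bool);G[255:362,215:300]=1
tp=G&(z>.074)&(z<.086);Pt=W[tp];print("top",len(Pt),cv2.minAreaRect((Pt[:,:2]*1000).astype(np.float32)),Pt[:,2].mean())
vv,uu=np.where(tp);print(uu.min(),uu.max(),vv.min(),vv.max())
ft=G&(z>.005)&(z<.09);Pf=W[ft];print("foot",cv2.minAreaRect((Pf[:,:2]*1000).astype(np.float32)))
im=cv2.imread("pics/w1raw.png");cv2.imwrite("pics/w1g.png",cv2.resize(im[250:370,205:305],(600,720),interpolation=cv2.INTER_CUBIC)[:600])
```

```text
dowel 3310 ((536.5292358398438, -68.74832916259766), (30.109725952148438, 180.0625), 11.69409465789795) 0.030218910712994578
axis [-0.20573026  0.97860874] 101.87225098770385
s range [-0.08772308 -0.08618274  0.08773674  0.09115462] c [ 0.53681553 -0.07081682]
lat of all [-0.01409706  0.00196443  0.01449055]
[0.51786749 0.01931439]
[ 0.55490887 -0.15688245]
mid [ 0.53638818 -0.06878403]
top 1953 ((522.6232299804688, -331.4293518066406), (70.25042724609375, 56.2512321472168), 13.165395736694336) 0.07929733812492787
231 286 322 357
foot ((524.267578125, -336.2202453613281), (110.04895782470703, 150.63735961914062), 15.257978439331055)
```

View pics/w1g.png

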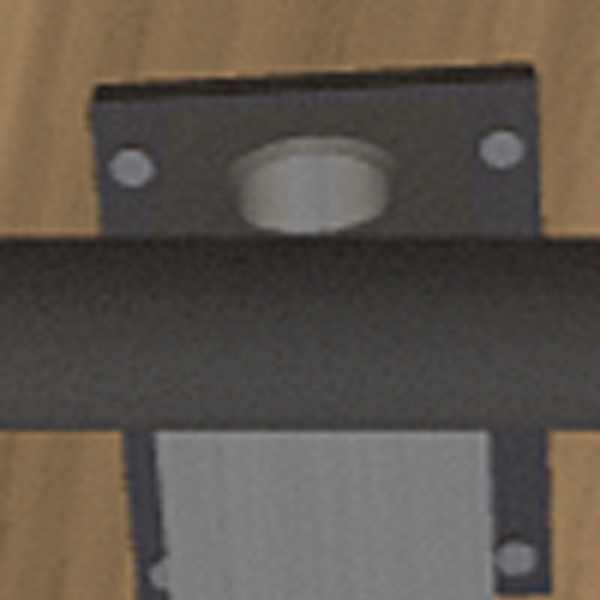

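jog_arm --rows '[0.008, -0.035, 0, 0, 0, 0.8, 0, 0.008, -0.035, 0, 0, 0, 0.8, 0, 0.008, -0.035, 0, 0, 0, 0.8, 0, 0.008, -0.035, 0, 0, 0, 0.9, 0, 0, 0, 0, 0, 0, 0, 0, 0, 0, 0, 0, 0, 0, 0]'

```text
time_s: 2.65
ee_pos: [0.5123, -0.27, 0.2206]
eef_rot: [-2.46, 1.569, 2.522]
force: [-0.1, 0.7, 0.6]
grip_width: 0.0939
```

Run:
```python
from h import *
o,m,p,d,W=snap("w2")
np.save("W2.npy",W)
```

```text
2.65 [ 0.5122737  -0.26995554  0.22058966] [-2.45972773  1.56933704  2.52200926] [-0.548  0.355  1.413  0.     1.375 -0.818]
```

View pics/w2.png

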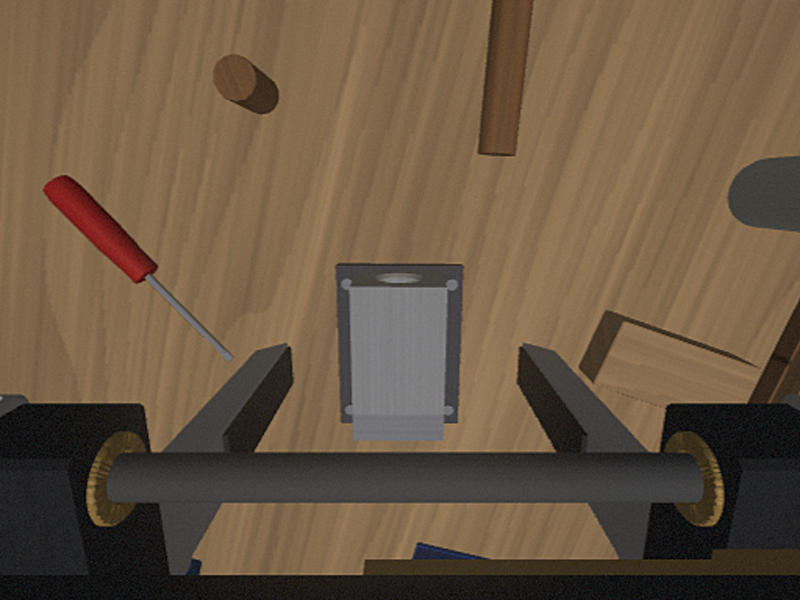

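Run:
```python
from h import *
W=np.load("W2.npy");z=W[...,2]
G=np.zeros(z.shape,bool);G[165:286,210:300]=1
for nm,lo,hi in(("top",.074,.086),("foot",.006,.014),("all",.006,.086)):
    Pt=W[G&(z>lo)&(z<hi)];r=cv2.minAreaRect((Pt[:,:2]*1000).astype(np.float32));print(nm,len(Pt),r,Pt[:,2].mean())
T=W[G&(z>.074)&(z<.086)][:,:2];a=np.radians(15.1)
for deg in (14.5,15.,15.5):
    a=np.radians(deg);ux=np.array([np.sin(a),-np.cos(a)]);uy=np.array([np.cos(a),np.sin(a)])
    print(deg,"along",np.percentile(T@ux,[.3,99.7]),"lat",np.percentile(T@uy,[.3,99.7]))
# lateral centre per along-bin for the heading
a=np.radians(15.);ux=np.array([np.sin(a),-np.cos(a)]);uy=np.array([np.cos(a),np.sin(a)])
s=T@ux;l=T@uy;c=[]
for k in np.linspace(s.min()+.005,s.max()-.01,20):
    q=l[abs(s-k)<.003];c.append((k,(q.min()+q.max())/2))
c=np.array(c);f=np.polyfit(c[:,0],c[:,1],1);print("slope deg",np.degrees(f[0]),"res",c[:,1]-np.polyval(f,c[:,0]))
k0=np.percentile(s,.3);L=np.polyval(f,k0);print("mouth",ux*k0+uy*L)
```

```text
top 5957 ((521.6533203125, -327.21240234375), (70.2105484008789, 122.59442901611328), 15.19128131866455) 0.07929890851707368
foot 2046 ((524.2040405273438, -336.7950134277344), (110.0900650024414, 150.35482788085938), 15.236369132995605) 0.009496234277869466
all 8569 ((524.2040405273438, -336.7950134277344), (110.0900650024414, 150.35482788085938), 15.236369132995605) 0.06010712706487505
14.5 along [0.38619276 0.50814854] lat [0.38824116 0.45807943]
15.0 along [0.38997218 0.51170343] lat [0.38437697 0.45402457]
15.5 along [0.39356558 0.51527997] lat [0.38049455 0.45011926]
slope deg 0.12210312182820471 res [-3.04786620e-04 -3.25267592e-04  2.77887748e-04  3.53694953e-04
  3.12156279e-04 -1.39863115e-04 -1.61873937e-04 -1.98664200e-04
 -1.70276999e-04 -5.38004700e-05  4.79644664e-04  4.49879069e-04
 -8.03150965e-05 -1.24924268e-04 -8.95319865e-05 -8.37993252e-05
 -9.21909058e-05 -3.69632065e-05 -3.30527234e-05  2.20477315e-05]
mouth [ 0.50575169 -0.26821315]
```

jog_arm --rows '[0.002, 0.036, 0, 0, 0, -0.5, 0, 0.002, 0.036, 0, 0, 0, -0.5, 0, 0.002, 0.036, 0, 0, 0, -0.5, 0, 0.002, 0.036, 0, 0, 0, -0.5, 0, 0.002, 0.036, 0, 0, 0, -0.5, 0, 0.002, 0.036, -0.02, 0, 0, -0.5, 0, 0.002, 0.035, -0.03, 0, 0, -0.5, 0, 0, 0, -0.03, 0, 0, 0, 0]'

```text
time_s: 3.37
ee_pos: [0.5261, -0.0159, 0.1448]
eef_rot: [1.551, 1.568, 0.195]
force: [0.3, -0.5, 0.4]
grip_width: 0.0941
```

jog_arm --rows '[0, 0, -0.03, 0, 0, 0, 0, 0, 0, 0, 0, 0, 0, 0]'

```text
time_s: 3.53
ee_pos: [0.5232, -0.0196, 0.1098]
eef_rot: [-1.899, 1.563, 3.026]
force: [-0.7, -0.5, 0.5]
grip_width: 0.0935
```

```bash
cat >> h.py <<'E'
def st():
    from station import ctrl
    from scipy.spatial.transform import Rotation as R
    o=ctrl.get_obs();M=R.from_euler('xyz',o['eef_rot']).as_matrix()
    print("t",o['time_s'],"p",o['ee_pos'].round(4),"jawhead",np.degrees(np.arctan2(M[1,1],M[0,1])).round(2),"x",M[:,0].round(4),"yz",M[2,1].round(4),"F",o['force'].round(2),"Mo",o['moment'].round(2),"w",round(o['grip_width'],4),"q",o['qpos'].round(2))
    return o,M
E
python3 -c "
from h import *
st()"
```

```text
t 3.5333 p [ 0.5232 -0.0196  0.1098] jawhead 12.15 x [-7.6e-03  9.0e-04 -1.0e+00] yz -0.0072 F [-0.7  -0.45  0.46] Mo [-0.03  0.03  0.03] w 0.0935 q [-0.11  0.35  1.7   0.    1.11 -0.32]
```

jog_arm --rows '[0.001, 0, -0.03, 0, 0, -0.3, 0, 0.001, 0, -0.03, 0, 0, 0, 0, 0, 0, -0.025, 0, 0, 0, 0, 0, 0, -0.015, 0, 0, 0, 0, 0, 0, -0.005, 0, 0, 0, 0, 0, 0, 0, 0, 0, 0, 0, 0, 0, 0, 0, 0, 0, 0]'

```text
time_s: 4.12
ee_pos: [0.5291, -0.0216, 0.0111]
eef_rot: [1.271, 1.569, -0.095]
force: [-0.4, 0.6, -0.0]
grip_width: 0.0938
```

```bash
python3 -c "
from h import *
st()"
```

```text
t 4.1167 p [ 0.5291 -0.0216  0.0111] jawhead 11.7 x [ 1.9e-03 -2.0e-04 -1.0e+00] yz 0.0018 F [-0.41  0.61 -0.04] Mo [-0.05  0.02 -0.04] w 0.0938 q [-0.11  0.5   1.74  0.    0.89 -0.31]
```

jog_arm --rows '[-0.002, 0.001, -0.003, 0, 0, 0, 0, 0, 0, 0, 0, 0, 0, 0, 0, 0, 0, 0, 0, 0, 0]'

```text
time_s: 4.37
ee_pos: [0.5266, -0.0207, 0.0071]
eef_rot: [1.254, 1.57, -0.113]
force: [0.4, -0.5, -0.2]
grip_width: 0.0939
```

```bash
python3 -c "
from h import *
st()"
```

```text
t 4.3667 p [ 0.5266 -0.0207  0.0071] jawhead 11.68 x [ 1.e-03 -1.e-04 -1.e+00] yz 0.001 F [ 0.4  -0.46 -0.24] Mo [-0.05  0.01  0.02] w 0.0939 q [-0.11  0.5   1.75 -0.    0.88 -0.31]
```

jog_arm --rows '[0, 0, -0.004, 0, 0, 0, 0, 0, 0, 0, 0, 0, 0, 0.5, 0, 0, 0, 0, 0, 0, 0.9, 0, 0, 0, 0, 0, 0, 1, 0, 0, 0, 0, 0, 0, 1, 0, 0, 0, 0, 0, 0, 1, 0, 0, 0, 0, 0, 0, 1, 0, 0, 0, 0, 0, 0, 1]' --squeeze 40

```text
time_s: 5.03
ee_pos: [0.5264, -0.0208, 0.0024]
eef_rot: [1.456, 1.571, 0.088]
force: [-0.2, -0.8, 0.1]
grip_width: 0.0506
```

```bash
python3 -c "
from h import *
st()"
```

```text
t 5.0333 p [ 0.5264 -0.0208  0.0024] jawhead 11.67 x [ 1.e-04  0.e+00 -1.e+00] yz 0.0001 F [-0.18 -0.83  0.06] Mo [-0.07  0.07  0.  ] w 0.0506 q [-0.11  0.51  1.75  0.    0.88 -0.31]
```

jog_arm --rows '[0, 0, 0, 0, 0, 0, 1, 0, 0, 0, 0, 0, 0, 1, 0, 0, 0, 0, 0, 0, 1, 0, 0, 0, 0, 0, 0, 1, 0, 0, 0, 0, 0, 0, 1, 0, 0, 0, 0, 0, 0, 1]'

```text
time_s: 5.53
ee_pos: [0.5264, -0.0207, 0.0024]
eef_rot: [1.277, 1.571, -0.09]
force: [0.3, 0.5, 0.2]
grip_width: 0.0291
```

```bash
python3 -c "
from h import *
st()"
```

```text
t 5.5333 p [ 0.5264 -0.0207  0.0024] jawhead 11.68 x [ 1.e-04 -0.e+00 -1.e+00] yz 0.0001 F [0.28 0.5  0.22] Mo [-0.   -0.04 -0.  ] w 0.0291 q [-0.11  0.51  1.75  0.    0.88 -0.31]
```

jog_arm --rows '[0, 0, 0.015, 0, 0, 0, 1, 0, 0, 0.015, 0, 0, 0, 1, -0.012, -0.02, 0, 0, 0, 0.7, 1, -0.012, -0.02, 0, 0, 0, 0.7, 1, -0.012, -0.02, 0, 0, 0, 0.7, 1, -0.012, -0.02, 0, 0, 0, 0.7, 1, -0.013, -0.019, 0, 0, 0, 0.7, 1, 0, 0, 0, 0, 0, 0, 1]'

```text
time_s: 6.2
ee_pos: [0.4635, -0.1219, 0.0322]
eef_rot: [-1.827, 1.57, -3.134]
force: [0.1, -0.3, -0.3]
grip_width: 0.0292
```

jog_arm --rows '[0, 0, 0, 0, 0, 0, 1, 0, 0, 0, 0, 0, 0, 1, 0, 0, 0, 0, 0, 0, 1]'

```text
time_s: 6.45
ee_pos: [0.4657, -0.1192, 0.0324]
eef_rot: [1.542, 1.571, 0.237]
force: [0.4, 0.3, -0.3]
grip_width: 0.0292
```

Run:
```python
from h import *
st()
o,m,p,d,W=snap("w3");np.save("W3.npy",W)
from station import ctrl
p,ds=ctrl.camera("side");cv2.imwrite("pics/s3.png",cv2.resize(p[200:350,240:420,::-1],(720,600),interpolation=cv2.INTER_CUBIC))
```

```text
t 6.45 p [ 0.4657 -0.1192  0.0324] jawhead 15.21 x [ 1.e-04  0.e+00 -1.e+00] yz 0.0001 F [ 0.36  0.33 -0.31] Mo [-0.04  0.07 -0.05] w 0.0292 q [-0.33  0.38  1.87  0.    0.89 -0.59]
6.45 [ 0.46571357 -0.11916543  0.03235837] [1.54195904 1.57067849 0.23665349] [-0.327  0.378  1.871  0.     0.893 -0.592]
```

View pics/w3.png

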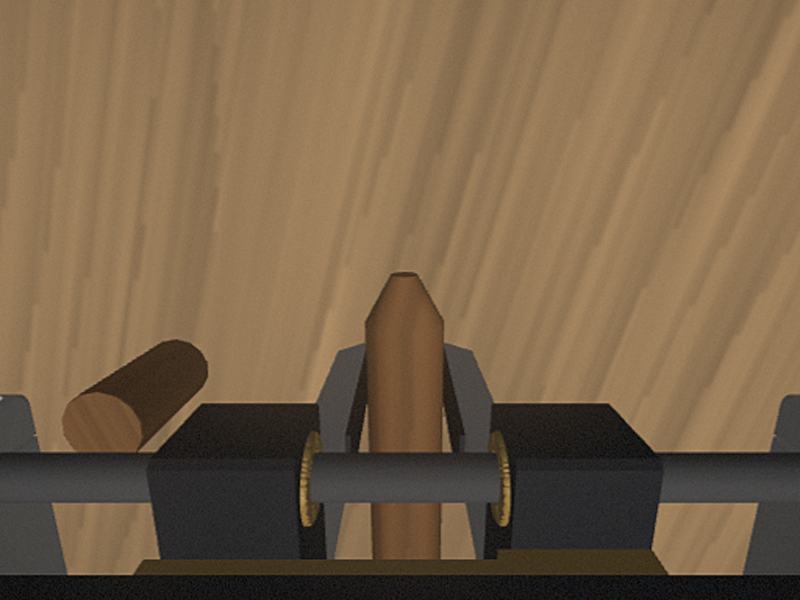

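View pics/s3.png

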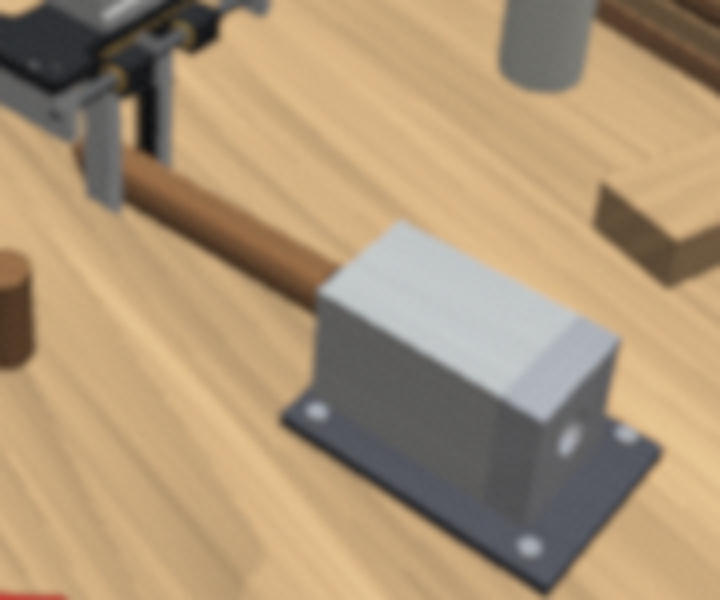

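Run:
```python
from h import *
W=np.load("W3.npy");T=W[200:282,234:284].reshape(-1,3);T=T[(T[:,2]>.03)&(T[:,2]<.08)]
a=np.radians(15.21);ux=np.array([np.sin(a),-np.cos(a)]);uy=np.array([np.cos(a),np.sin(a)])
tcp=np.array([.4657,-.1192]);s=(T[:,:2]-tcp)@ux;l=(T[:,:2]-tcp)@uy
for k in np.arange(-.04,.02,.005):
    q=abs(s-k)<.0025
    if q.sum()>20: print(round(k,3),q.sum(),"topz",np.percentile(T[q,2],97).round(4),"lat",((l[q].min()+l[q].max())/2).round(4))
print(s.min())
```

```text
-0.03 108 topz 0.057 lat -0.0008
-0.025 499 topz 0.0592 lat -0.0007
-0.02 427 topz 0.06 lat -0.0007
-0.015 418 topz 0.0597 lat -0.0007
-0.01 413 topz 0.0598 lat -0.0007
-0.005 401 topz 0.0598 lat -0.0008
-0.0 402 topz 0.0598 lat -0.0007
0.005 399 topz 0.0596 lat -0.0007
0.01 371 topz 0.0594 lat -0.0007
0.015 368 topz 0.0595 lat -0.0007
-0.029335864556883702
```

jog_arm --rows '[0.0026, -0.0097, 0, 0, 0, 0, 1, 0.0026, -0.0097, 0, 0, 0, 0, 1, 0.0026, -0.0097, 0, 0, 0, 0, 1, 0.0026, -0.0097, 0, 0, 0, 0, 1, 0, 0, 0, 0, 0, 0, 1]'

```text
time_s: 6.97
ee_pos: [0.4763, -0.1605, 0.0324]
eef_rot: [0.644, 1.57, -0.663]
force: [0.5, -0.6, -1.6]
grip_width: 0.0289
```

```bash
python3 -c "
from h import *
st()"
```

```text
t 6.9667 p [ 0.4763 -0.1605  0.0324] jawhead 15.09 x [ 5.e-04 -4.e-04 -1.e+00] yz 0.0004 F [ 0.53 -0.59 -1.58] Mo [-0.02  0.06 -0.  ] w 0.0289 q [-0.4   0.42  1.81 -0.    0.91 -0.66]
```

Entering cleanly. On.

jog_arm --rows '[0.0031, -0.0116, 0, 0, 0, 0, 1, 0.0031, -0.0116, 0, 0, 0, 0, 1, 0.0031, -0.0116, 0, 0, 0, 0, 1, 0.0031, -0.0116, 0, 0, 0, 0, 1, 0.0013, -0.0048, 0, 0, 0, 0, 1, 0, 0, 0, 0, 0, 0, 1]'

```text
time_s: 7.47
ee_pos: [0.4896, -0.211, 0.0323]
eef_rot: [0.568, 1.571, -0.739]
force: [0.5, 0.1, -1.1]
grip_width: 0.0291
```

```bash
python3 -c "
from h import *
o,M=st();a=np.radians(15.2);print('depth',90+49-1000*((np.array([.5056,-.2681])-o['ee_pos'][:2])@[np.sin(a),-np.cos(a)]))"
```

```text
t 7.4667 p [ 0.4896 -0.211   0.0323] jawhead 15.11 x [ 1.e-04 -1.e-04 -1.e+00] yz 0.0001 F [ 0.52  0.1  -1.07] Mo [0.04 0.04 0.02] w 0.0291 q [-0.48  0.47  1.72 -0.    0.94 -0.74]
depth 79.66148710917453
```

jog_arm --rows '[0.0018, -0.0067, 0, 0, 0, 0, 1, 0.0018, -0.0067, 0, 0, 0, 0, 1, 0.001, -0.0037, 0, 0, 0, 0, 1, 0.0005, -0.0019, 0, 0, 0, 0, 1, 0, 0, 0, 0, 0, 0, 1]'

```text
time_s: 7.88
ee_pos: [0.4946, -0.229, 0.0324]
eef_rot: [1.007, 1.571, -0.299]
force: [0.4, 0.8, -0.4]
grip_width: 0.0283
```

```bash
cat > dep.py <<'E'
from h import *
o,M=st();a=np.radians(15.2);print('depth',90+49-1000*((np.array([.5056,-.2681])-o['ee_pos'][:2])@[np.sin(a),-np.cos(a)]))
E
python3 dep.py
```

```text
t 7.8833 p [ 0.4946 -0.229   0.0324] jawhead 15.17 x [ 0. -0. -1.] yz 0.0 F [ 0.39  0.78 -0.38] Mo [-0.01  0.05  0.03] w 0.0283 q [-0.5   0.5   1.69  0.    0.96 -0.77]
depth 98.39493717747786
```

jog_arm --rows '[0.0005, -0.0019, 0, 0, 0, 0, 1, 0, 0, 0, 0, 0, 0, 1]'

```text
time_s: 8.05
ee_pos: [0.495, -0.2305, 0.0323]
eef_rot: [-2.645, 1.57, 2.333]
force: [-0.0, 0.3, -0.8]
grip_width: 0.0297
```

```bash
python3 dep.py
```

```text
t 8.05 p [ 0.495  -0.2305  0.0323] jawhead 15.19 x [-3.e-04  4.e-04 -1.e+00] yz -0.0002 F [-0.    0.27 -0.83] Mo [ 0.01  0.01 -0.01] w 0.0297 q [-0.5   0.5   1.69  0.    0.96 -0.77]
depth 99.88101737259636
```

jog_arm --rows '[0.0005, -0.0019, 0, 0, 0, 0, 1, 0, 0, 0, 0, 0, 0, 1]'

```text
time_s: 8.22
ee_pos: [0.4947, -0.2307, 0.0316]
eef_rot: [-2.742, 1.566, 2.236]
force: [-1.6, 11.8, 0.1]
grip_width: 0.0289
```

```bash
python3 dep.py
```

```text
t 8.2167 p [ 0.4947 -0.2307  0.0316] jawhead 15.2 x [-0.0027  0.0035 -1.    ] yz -0.0017 F [-1.59 11.8   0.14] Mo [2.18 0.36 0.1 ] w 0.0289 q [-0.5   0.5   1.68  0.    0.96 -0.77]
depth 100.10142995312108
```

jog_arm --rows '[-0.0008, 0.0029, 0, 0, 0, 0, 1, -0.0026, 0.0097, 0, 0, 0, 0, 1, -0.0045, 0.0164, 0, 0, 0, 0, 1, -0.0045, 0.0164, 0, 0, 0, 0, 1, -0.0045, 0.0164, 0, 0, 0, 0, 1, -0.0045, 0.0164, 0, 0, 0, 0, 1, -0.0045, 0.0164, 0, 0, 0, 0, 1, -0.0045, 0.0164, 0, 0, 0, 0, 1]'

```text
time_s: 8.88
ee_pos: [0.4647, -0.1204, 0.0325]
eef_rot: [0.722, 1.57, -0.583]
force: [-0.1, -0.0, -1.7]
grip_width: 0.0289
```

jog_arm --rows '[-0.0045, 0.0164, 0, 0, 0, 0, 1, -0.0045, 0.0164, 0, 0, 0, 0, 1, 0, 0, 0, 0, 0, 0, 1, 0, 0, 0, 0, 0, 0, 1]'

```text
time_s: 9.22
ee_pos: [0.4562, -0.0882, 0.0327]
eef_rot: [0.8, 1.57, -0.505]
force: [-0.3, -0.4, -0.9]
grip_width: 0.0296
```

```bash
python3 dep.py
```

```text
t 9.2167 p [ 0.4562 -0.0882  0.0327] jawhead 15.27 x [ 7.e-04 -4.e-04 -1.e+00] yz 0.0006 F [-0.27 -0.44 -0.93] Mo [-0.01  0.05  0.04] w 0.0296 q [-0.27  0.35  1.91 -0.    0.88 -0.54]
depth -47.54534576034425
```

jog_arm --rows '[0.015, 0.01, 0, 0, 0, 0, 1, 0.015, 0.01, 0, 0, 0, 0, 1, 0.015, 0.01, -0.008, 0, 0, 0, 1, 0, 0, -0.012, 0, 0, 0, 1, 0, 0, -0.007, 0, 0, 0, 1, 0, 0, 0, 0, 0, 0, 1, 0, 0, 0, 0, 0, 0, 1]'

```text
time_s: 9.8
ee_pos: [0.5008, -0.0593, 0.0052]
eef_rot: [-1.917, 1.57, 3.059]
force: [0.2, -0.0, -0.9]
grip_width: 0.0294
```

```bash
python3 dep.py
```

```text
t 9.8 p [ 0.5008 -0.0593  0.0052] jawhead 15.14 x [-7.e-04  1.e-04 -1.e+00] yz -0.0007 F [ 0.17 -0.04 -0.88] Mo [0.01 0.06 0.01] w 0.0294 q [-0.19  0.47  1.82 -0.    0.86 -0.45]
depth -63.79501017933978
```

jog_arm --rows '[0, 0, -0.0025, 0, 0, 0, 1, 0, 0, 0, 0, 0, 0, 1, 0, 0, 0, 0, 0, 0, 0.65, 0, 0, 0, 0, 0, 0, 0.6, 0, 0, 0, 0, 0, 0, 0.5, 0, 0, 0, 0, 0, 0, 0.4, 0, 0, 0, 0, 0, 0, 0.4, 0, 0, 0, 0, 0, 0, 0.4]'

```text
time_s: 10.47
ee_pos: [0.5012, -0.0587, 0.0029]
eef_rot: [1.079, 1.571, -0.227]
force: [-0.7, -0.3, -1.0]
grip_width: 0.0561
```

```bash
python3 dep.py
```

```text
t 10.4667 p [ 0.5012 -0.0587  0.0029] jawhead 15.18 x [ 1.e-04 -0.e+00 -1.e+00] yz 0.0001 F [-0.67 -0.27 -1.02] Mo [-0.08  0.09 -0.  ] w 0.0561 q [-0.19  0.47  1.82 -0.    0.85 -0.45]
depth -64.2280016464835
```

jog_arm --rows '[0, 0, 0.015, 0, 0, 0, 0.4, 0, 0, 0.03, 0, 0, 0, 0.4, 0, 0, 0.035, 0, 0, 0, 0.2, 0, 0, 0.04, 0, 0, 0, 0, 0.008, 0.03, 0.035, 0, 0, 0, 0, 0.008, 0.03, 0.035, 0, 0, 0, 0, 0.008, 0.03, 0.03, 0, 0, 0, 0, 0.008, 0.03, 0, 0, 0, 0, 0]'

```text
time_s: 11.13
ee_pos: [0.533, 0.0549, 0.2203]
eef_rot: [1.338, 1.562, 0.031]
force: [0.3, -0.3, 0.6]
grip_width: 0.0924
```

jog_arm --rows '[0.008, 0.03, 0, 0, 0, 0, 0, 0.008, 0.03, 0, 0, 0, 0, 0, 0.008, 0.03, 0, 0, 0, 0, 0, 0.008, 0.03, 0, 0, 0, 0, 0, 0.008, 0.03, 0, 0, 0, 0, 0, 0.004, 0.01, 0, 0, 0, 0, 0, 0, 0, 0, 0, 0, 0, 0, 0, 0, 0, 0, 0, 0, 0]'

```text
time_s: 11.8
ee_pos: [0.5749, 0.2132, 0.2137]
eef_rot: [-1.222, 1.57, -2.527]
force: [0.7, -0.1, 0.0]
grip_width: 0.0937
```

Run:
```python
from h import *
o,m,p,d,W=snap("w4");np.save("W4.npy",W);st()
```

```text
11.8 [0.57493194 0.21317583 0.21373122] [-1.22199097  1.5699554  -2.52729894] [ 0.295  0.437  1.315 -0.     1.39   0.03 ]
t 11.85 p [0.575  0.2126 0.214 ] jawhead 15.15 x [-4.e-04 -4.e-04 -1.e+00] yz -0.0005 F [-0.33 -0.06  0.08] Mo [-0.02 -0.02 -0.01] w 0.0943 q [ 0.29  0.44  1.32 -0.    1.39  0.03]
```

View pics/w4.png

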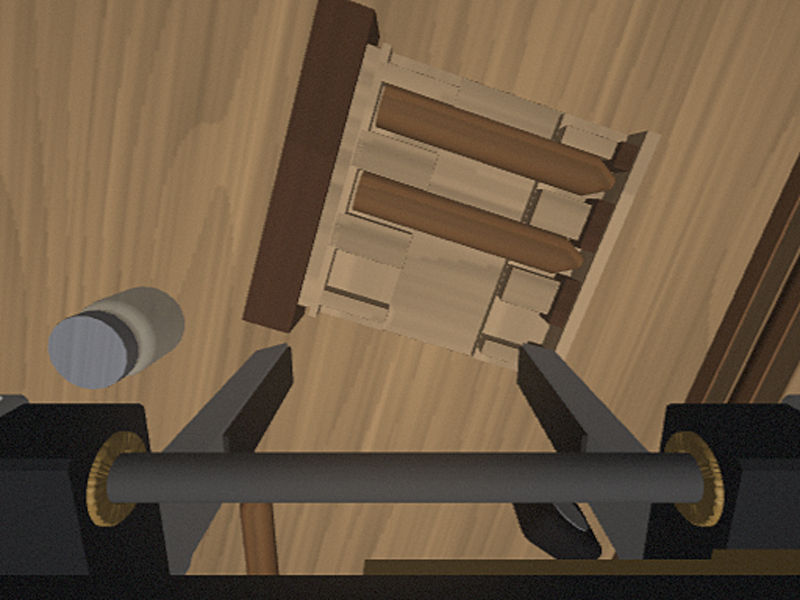

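Run:
```python
from h import *
W=np.load("W4.npy");z=W[...,2]
def poly(pts):
    M=np.zeros(z.shape,np.uint8);cv2.fillPoly(M,[(np.array(pts)*.64).astype(np.int32)],1);return M>0
S={"mate0":[(345,165),(365,160),(590,235),(595,275),(570,285),(340,215)],
   "mate1":[(370,82),(385,78),(625,150),(630,190),(600,205),(365,130)]}
ax={}
for n,p in S.items():
    M=poly(p)&(z>.0465)&(z<.058);P=W[M]
    T=P[P[:,2]>.0485];c=T[:,:2].mean(0);_,_,V=np.linalg.svd(T[:,:2]-c);a=V[0]*np.sign(V[0][0])
    s=(P[:,:2]-c)@a;l=(P[:,:2]-c)@np.array([-a[1],a[0]])
    r=cv2.minAreaRect((P[:,:2]*1000).astype(np.float32))
    print(n,len(P),"c",c,"head",np.degrees(np.arctan2(a[1],a[0])),"s",s.min(),s.max(),"l",l.min(),l.max(),"tail",c+a*s.min(),"top",np.percentile(P[:,2],97),r)
# cap top
M=poly([(310,0),(385,0),(385,45),(300,335),(235,325)])&(z>.06)&(z<.072);P=W[M];r=cv2.minAreaRect((P[:,:2]*1000).astype(np.float32));print("cap",r,P[:,2].mean())
M=poly([(635,125),(665,130),(555,375),(530,365)])&(z>.046)&(z<.058);P=W[M];r=cv2.minAreaRect((P[:,:2]*1000).astype(np.float32));print("headboard",len(P),r,P[:,2].mean())
np.set_printoptions(suppress=True)
print(W[110,400],z[90:260:10,200:400:10].round(3))
```

```text
mate0 2873 c [0.60508472 0.2672824 ] head -2.629672563735339 s -0.08354400237011729 0.10560513198168961 l -0.01809211782934959 0.022488580309883127 tail [0.52162869 0.27111543] top 0.052135210185396096 ((615.8697509765625, 263.56292724609375), (188.6367950439453, 40.61711120605469), 1.308357834815979)
mate1 3283 c [0.60708259 0.32905613] head -2.281239773809831 s -0.08371315400832054 0.10554539635253883 l -0.018099791406807664 0.023166617520540285 tail [0.52343578 0.3323883 ] top 0.05214454406477068 ((617.8193359375, 325.4562072753906), (189.1016082763672, 41.148834228515625), 1.833503246307373)
cap ((485.60723876953125, 270.15435791015625), (226.20462036132812, 36.44538497924805), 87.72196960449219) 0.06531410111641789
headboard 2222 ((705.2619018554688, 276.7393493652344), (175.2809295654297, 22.17165756225586), 86.5899429321289) 0.04981558970132131
[0.70750046 0.3345595  0.04441184] [[ 0.063  0.065  0.009  0.041  0.038  0.04   0.021  0.041  0.047  0.049
   0.049  0.05   0.051  0.05   0.049  0.046  0.039  0.04   0.038  0.039]
 [ 0.066  0.066  0.01   0.039  0.04   0.037  0.04   0.04
[... 1553 characters left out ...]
.001 -0.002 -0.001  0.01   0.009  0.009  0.01   0.01
   0.009  0.022  0.021  0.021  0.021  0.021  0.05  -0.002 -0.001  0.   ]
 [-0.001 -0.002 -0.    -0.001 -0.001 -0.001 -0.    -0.     0.009  0.009
   0.009  0.04   0.039  0.026  0.029  0.032  0.051 -0.    -0.    -0.   ]
 [-0.002 -0.001  0.    -0.001 -0.001 -0.    -0.001 -0.    -0.001  0.
  -0.     0.02   0.021  0.039  0.228  0.232  0.051 -0.001  0.001 -0.001]
 [-0.001 -0.001 -0.     0.    -0.001  0.    -0.    -0.002 -0.    -0.002
  -0.     0.    -0.001 -0.003  0.235  0.247  0.249 -0.001 -0.001 -0.001]
 [-0.001  0.    -0.001 -0.    -0.     0.     0.001 -0.001 -0.     0.
  -0.    -0.001 -0.001 -0.001  0.237  0.252  0.26   0.259 -0.001 -0.001]]
```

Run:
```python
from h import *
from scipy.optimize import least_squares
np.set_printoptions(suppress=True,linewidth=160)
W=np.load("W4.npy")[0:240];P=W.reshape(-1,3);P=P[(P[:,2]>-.01)&(P[:,2]<.08)&(P[:,0]>.4)&(P[:,0]<.75)]
h=np.radians(-2.28);c=np.array([.4856,.2702]);ux=np.array([np.cos(h),np.sin(h)]);uy=np.array([-ux[1],ux[0]])
x=(P[:,:2]-c)@ux;y=(P[:,:2]-c)@uy;z=P[:,2]
# mates: circle fit, r 15, zc 37, with slope
for nm,yc in(("mate0",0),("mate1",.062)):
    q=(x>.05)&(x<.17)&(abs(y-yc)<.014)&(z>.041)&(z<.056)
    # exclude wall sections
    f=lambda p:np.hypot(y[q]-p[0]-p[1]*(x[q]-.11),z[q]-p[2])-.015
    r=least_squares(f,[yc,0,.037],loss='soft_l1',f_scale=.001);print(nm,q.sum(),r.x,"slope deg",np.degrees(r.x[1]))
    q2=(abs(y-yc)<.008)&(z>.045)&(z<.056)&(x>.02)&(x<.2);print(" tail x",np.percentile(x[q2],[0,.5,1]))
    for k in np.arange(.18,.24,.004):
        g=(abs(x-k)<.002)&(abs(y-yc)<.006);print("  ",round(k,3),g.sum(),np.median(z[g]).round(4) if g.any() else None)
print("free bay section along x at y=-.062:")
for k in np.arange(.02,.26,.004):
    g=(abs(x-k)<.002)&(abs(y+.062)<.008);g2=(abs(x-k)<.002)&(abs(y+.041)<.003);g3=(abs(x-k)<.002)&(abs(y+.084)<.003)
    print(round(k,3),g.sum(),*[np.median(z[i]).round(3) if i.any() else None for i in(g,g2,g3)])
```

```text
mate0 2341 [ 0.0018819  -0.00034811  0.03620799] slope deg -0.019945171096887173
 tail x [0.03603038 0.03670238 0.03757338]
   0.18 34 0.0504
   0.184 35 0.0506
   0.188 36 0.0507
   0.192 35 0.0507
   0.196 32 0.0505
   0.2 30 0.0497
   0.204 22 0.047
   0.208 26 0.0449
   0.212 22 0.0432
   0.216 9 0.0415
   0.22 92 0.0453
   0.224 35 0.0512
   0.228 25 0.0511
   0.232 0 None
   0.236 0 None
mate1 2735 [0.06385398 0.00062112 0.03624385] slope deg 0.03558781015532263
 tail x [0.03533174 0.03604908 0.03687197]
   0.18 39 0.0508
   0.184 41 0.0508
   0.188 42 0.0507
   0.192 41 0.0507
   0.196 37 0.0508
   0.2 33 0.049
   0.204 30 0.0465
   0.208 30 0.0445
   0.212 27 0.0418
   0.216 9 0.0393
   0.22 119 0.0437
   0.224 42 0.0514
   0.228 29 0.0512
   0.232 0 None
   0.236 0 None
free bay section along x at y=-.062:
0.02 30 0.01 0.009 0.01
0.024 12 0.039 0.039 0.039
0.028 42 0.039 0.04 0.039
0.032 59 0.023 0.039 0.04
0.036 37 0.021 0.04 0.04
0.04 41 0.021 0.039 0.04
0.044 39 0.022 0.039 0.04
0.048 38 0.021 0.039 0.039
0.052 38 0.021 0.039 0.039
0.056 39 0.021 0.04 0.04
0.06 37 0.021 0
[... 580 characters left out ...]
9 0.01
0.152 34 0.009 0.009 0.009
0.156 32 0.009 0.009 0.009
0.16 35 0.009 0.009 0.009
0.164 33 0.009 0.009 0.01
0.168 63 0.019 0.03 0.028
0.172 37 0.021 0.039 0.039
0.176 34 0.021 0.039 0.039
0.18 36 0.021 0.039 0.039
0.184 38 0.021 0.039 0.039
0.188 30 0.021 0.04 0.039
0.192 36 0.021 0.039 0.039
0.196 33 0.021 0.039 0.039
0.2 36 0.021 0.04 None
0.204 36 0.021 0.039 None
0.208 34 0.021 0.045 None
0.212 34 0.021 0.047 None
0.216 34 0.021 0.048 None
0.22 153 0.04 0.051 None
0.224 39 0.051 0.051 None
0.228 32 0.051 0.051 None
0.232 0 None None None
0.236 0 None None None
0.24 0 None None None
0.244 0 None None None
0.248 0 None None None
0.252 6 -0.001 -0.001 -0.001
0.256 28 -0.001 -0.001 -0.0
```

Run:
```python
from h import *
np.set_printoptions(suppress=True,linewidth=160)
W=np.load("W4.npy")[0:240];P=W.reshape(-1,3);P=P[(P[:,2]>-.01)&(P[:,2]<.08)&(P[:,0]>.4)&(P[:,0]<.75)]
h=np.radians(-2.28);c=np.array([.4856,.2702]);ux=np.array([np.cos(h),np.sin(h)]);uy=np.array([-ux[1],ux[0]])
x=(P[:,:2]-c)@ux;y=(P[:,:2]-c)@uy;z=P[:,2]
for nm,lo,hi in(("rear",.038,.082),("front",.175,.196),("cheek",.209,.217)):
    print(nm)
    for k in np.arange(-.108,-.02,.002):
        g=(abs(y-k)<.001)&(x>lo)&(x<hi)
        if g.any():print(round(k,3),g.sum(),np.median(z[g]).round(3),end=" | ")
    print()
fb=c+ux*.1258+uy*-.061;print("fb",fb,"mate0",c+ux*.1258,"cap",c)
```

```text
rear
-0.104 3 0.02 | -0.102 50 0.021 | -0.1 46 0.021 | -0.098 44 0.022 | -0.092 23 0.039 | -0.09 53 0.039 | -0.088 55 0.039 | -0.086 55 0.039 | -0.084 52 0.039 | -0.082 57 0.039 | -0.08 156 0.035 | -0.078 73 0.022 | -0.076 50 0.021 | -0.074 54 0.021 | -0.072 50 0.021 | -0.07 53 0.021 | -0.068 56 0.021 | -0.066 49 0.021 | -0.064 51 0.021 | -0.062 54 0.021 | -0.06 49 0.021 | -0.058 54 0.021 | -0.056 54 0.021 | -0.054 54 0.021 | -0.052 55 0.021 | -0.05 52 0.021 | -0.048 28 0.022 | -0.046 3 0.038 | -0.044 57 0.039 | -0.042 63 0.039 | -0.04 54 0.039 | -0.038 63 0.039 | -0.036 55 0.039 | -0.034 66 0.039 | -0.032 57 0.039 | -0.03 61 0.039 | -0.028 63 0.039 | -0.026 60 0.039 | -0.024 59 0.039 | -0.022 65 0.039 | 
front
-0.104 3 0.021 | -0.102 19 0.021 | -0.1 21 0.022 | -0.098 18 0.021 | -0.092 11 0.039 | -0.09 24 0.039 | -0.088 26 0.039 | -0.086 24 0.039 | -0.084 26 0.039 | -0.082 23 0.039 | -0.08 77 0.033 | -0.078 25 0.021 | -0.076 23 0.021 | -0.074 24 0.021 | -0.072 24 0.021 | -0.07 20 0.021 | -0.068 23 0.022 | -0.066 23 0.022 | -0.064 24 0.021 | -0.062 22 0.021 | -0.06 22 0.021 | -0.058 2
[... 182 characters left out ...]
39 | -0.036 26 0.039 | -0.034 25 0.039 | -0.032 29 0.04 | -0.03 27 0.039 | -0.028 28 0.039 | -0.026 26 0.039 | -0.024 26 0.039 | -0.022 27 0.039 | 
cheek
-0.074 15 0.024 | -0.072 9 0.021 | -0.07 9 0.021 | -0.068 7 0.021 | -0.066 9 0.021 | -0.064 8 0.021 | -0.062 9 0.022 | -0.06 8 0.021 | -0.058 9 0.021 | -0.056 11 0.021 | -0.054 7 0.021 | -0.052 2 0.021 | -0.05 6 0.047 | -0.048 11 0.047 | -0.046 10 0.047 | -0.044 11 0.047 | -0.042 10 0.047 | -0.04 13 0.047 | -0.038 9 0.047 | -0.036 10 0.048 | -0.034 10 0.047 | -0.032 12 0.047 | -0.03 11 0.047 | -0.028 10 0.047 | -0.026 11 0.048 | -0.024 12 0.047 | -0.022 12 0.047 | 
fb [0.60887365 0.20424359] mate0 [0.61130041 0.2651953 ] cap [0.4856 0.2702]
```

jog_arm --rows '[-0.005, -0.034, 0, 0, 0, 0, 0, -0.005, -0.034, 0, 0, 0, 0, 0, -0.005, -0.034, 0, 0, 0, 0, 0, -0.005, -0.034, 0, 0, 0, 0, 0, -0.005, -0.034, 0, 0, 0, 0, 0, -0.005, -0.034, 0, 0, 0, 0, 0, -0.005, -0.034, 0, 0, 0, 0, 0, -0.005, -0.034, 0, 0, 0, 0, 0]'

```text
time_s: 12.52
ee_pos: [0.5338, -0.0613, 0.2146]
eef_rot: [0.859, 1.57, -0.448]
force: [0.5, -0.5, 0.0]
grip_width: 0.0942
```

jog_arm --rows '[-0.005, -0.034, 0, 0, 0, 0, 0, 0, -0.03, 0, 0, 0, 0, 0, 0, -0.03, 0, 0, 0, 0, 0, 0, 0, 0, 0, 0, 0, 0, 0, 0, 0, 0, 0, 0, 0]'

```text
time_s: 12.93
ee_pos: [0.529, -0.1545, 0.2143]
eef_rot: [0.427, 1.571, -0.883]
force: [-0.5, 0.2, -0.4]
grip_width: 0.0938
```

Run:
```python
from h import *
o,m,p,d,W=snap("w5");st();z=W[...,2]
M=((z>.006)&(z<.045)).astype(np.uint8);M[215:]=0
n,L,S,C=cv2.connectedComponentsWithStats(M)
for i in range(1,n):
    if S[i,4]>300:
        P=W[L==i];print(S[i],cv2.minAreaRect((P[:,:2]*1000).astype(np.float32)),np.percentile(P[:,2],98))
```

```text
12.9333 [ 0.52902206 -0.15450085  0.21427768] [ 0.42726048  1.57067725 -0.88251093] [-0.351  0.296  1.506 -0.     1.34  -0.612]
t 12.9833 p [ 0.5293 -0.1533  0.2143] jawhead 15.04 x [ 1.e-04  0.e+00 -1.e+00] yz 0.0001 F [-0.52  0.63  0.47] Mo [-0.07  0.    0.02] w 0.0941 q [-0.35  0.3   1.51  0.    1.34 -0.61]
[ 456   45   56   63 1342] ((754.1318969726562, 21.761329650878906), (29.13291358947754, 72.40327453613281), 43.29145050048828) 0.044109908867986644
[ 245   60   25  149 3373] ((513.5116577148438, -106.93157958984375), (30.044918060302734, 179.77853393554688), 15.680841445922852) 0.02994354276035688
[423 182  46  33 702] ((763.6036987304688, -118.77653503417969), (53.10205078125, 20.796405792236328), 69.28758239746094) 0.043893386887827256
[  4 196  39  19 451] ((233.642578125, -282.499755859375), (22.469871520996094, 36.37360382080078), 57.8804931640625) 0.02570999051448869
```

View pics/w5.png

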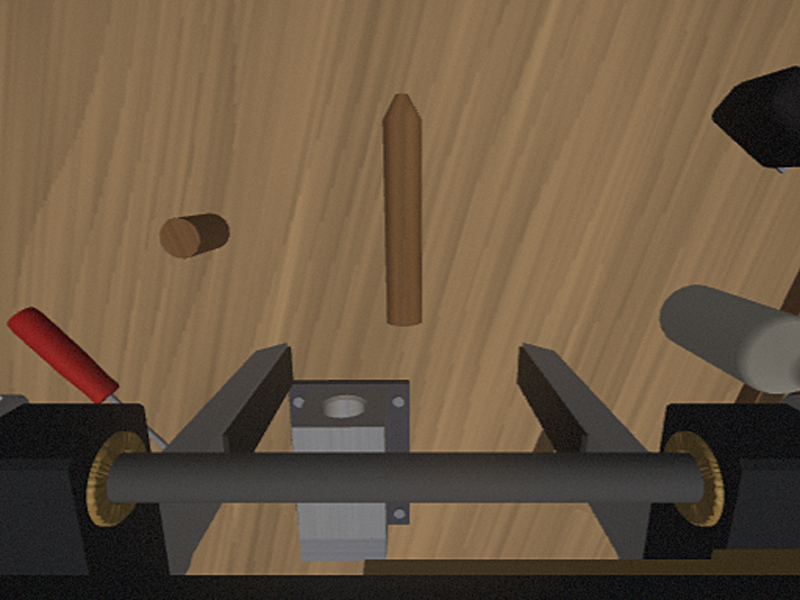

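jog_arm --rows '[-0.005, 0.016, -0.02, 0, 0, 0.4, 0.4, -0.005, 0.016, -0.035, 0, 0, 0, 0.4, -0.0055, 0.0155, -0.035, 0, 0, 0, 0.4, 0, 0, -0.035, 0, 0, 0, 0.4, 0, 0, -0.035, 0, 0, 0, 0.4, 0, 0, -0.025, 0, 0, 0, 0.4, 0, 0, -0.015, 0, 0, 0, 0.4, 0, 0, 0, 0, 0, 0, 0.4]'

```text
time_s: 13.65
ee_pos: [0.5127, -0.1036, 0.0114]
eef_rot: [-2.118, 1.566, 2.868]
force: [-1.0, -0.3, -0.9]
grip_width: 0.0563
```

jog_arm --rows '[0, 0, 0, 0, 0, 0, 0.4, 0, 0, 0, 0, 0, 0, 0.4]'

```text
time_s: 13.82
ee_pos: [0.5152, -0.1047, 0.0156]
eef_rot: [1.05, 1.569, -0.248]
force: [-0.4, 0.3, 0.7]
grip_width: 0.0564
```

```bash
python3 dep.py
```

```text
t 13.8167 p [ 0.5152 -0.1047  0.0156] jawhead 15.6 x [ 1.8e-03 -5.0e-04 -1.0e+00] yz 0.0016 F [-0.42  0.32  0.74] Mo [ 0.03  0.03 -0.  ] w 0.0564 q [-0.27  0.49  1.75  0.    0.9  -0.54]
depth -16.17691827105375
```

jog_arm --rows '[-0.001, -0.002, -0.008, 0, 0, -0.2, 0.4, 0, 0, -0.003, 0, 0, 0, 0.4, 0, 0, 0, 0, 0, 0, 0.4, 0, 0, 0, 0, 0, 0, 0.4]'

```text
time_s: 14.15
ee_pos: [0.5136, -0.1069, 0.0032]
eef_rot: [-1.946, 1.571, 3.035]
force: [0.3, 0.5, -1.1]
grip_width: 0.0567
```

```bash
python3 dep.py
```

```text
t 14.15 p [ 0.5136 -0.1069  0.0032] jawhead 15.37 x [-0.  0. -1.] yz -0.0 F [ 0.25  0.49 -1.12] Mo [-0.03 -0.03 -0.04] w 0.0567 q [-0.27  0.51  1.76 -0.    0.88 -0.54]
depth -14.495850444684436
```

jog_arm --rows '[0, 0, 0, 0, 0, 0, 0.8, 0, 0, 0, 0, 0, 0, 1, 0, 0, 0, 0, 0, 0, 1, 0, 0, 0, 0, 0, 0, 1, 0, 0, 0, 0, 0, 0, 1, 0, 0, 0, 0, 0, 0, 1, 0, 0, 0, 0, 0, 0, 1, 0, 0, 0, 0, 0, 0, 1]' --squeeze 30

```text
time_s: 14.82
ee_pos: [0.5137, -0.1068, 0.0033]
eef_rot: [1.066, 1.57, -0.236]
force: [0.1, 1.1, 2.4]
grip_width: 0.0289
```

```bash
python3 dep.py
```

```text
t 14.8167 p [ 0.5137 -0.1068  0.0033] jawhead 15.38 x [ 3.e-04 -1.e-04 -1.e+00] yz 0.0003 F [0.1  1.09 2.39] Mo [ 0.02 -0.    0.03] w 0.0289 q [-0.27  0.51  1.76  0.    0.88 -0.54]
depth -14.476820548828158
```

jog_arm --rows '[0, 0, 0.02, 0, 0, 0, 1, 0, 0, 0.035, 0, 0, 0, 1, 0, 0, 0.035, 0, 0, -3, 1, 0, 0.01, 0.03, 0, 0, -6, 1, 0.0055, 0.018, 0, 0, 0, -6, 1, 0.0055, 0.018, 0, 0, 0, -6, 1, 0.0055, 0.018, 0, 0, 0, -6, 1, 0.0055, 0.018, 0, 0, 0, -6, 1]'

```text
time_s: 15.48
ee_pos: [0.5356, -0.024, 0.1231]
eef_rot: [-1.327, 1.571, 3.073]
force: [-0.1, -0.5, -0.2]
grip_width: 0.0291
```

jog_arm --rows '[0.0055, 0.018, 0, 0, 0, -6, 1, 0.0055, 0.018, 0, 0, 0, -6, 1, 0.0055, 0.018, 0, 0, 0, -6, 1, 0.0055, 0.018, 0, 0, 0, -6, 1, 0.0055, 0.018, 0, 0, 0, -6, 1, 0.0055, 0.018, 0, 0, 0, -6, 1, 0.0055, 0.018, 0, 0, 0, -6, 1, 0.0055, 0.018, 0, 0, 0, -6, 1]'

```text
time_s: 16.15
ee_pos: [0.5796, 0.1201, 0.1228]
eef_rot: [-0.238, 1.57, -2.959]
force: [0.3, -0.8, -2.0]
grip_width: 0.0291
```

jog_arm --rows '[0.0055, 0.018, 0, 0, 0, -6, 1, 0.0055, 0.018, 0, 0, 0, -6, 1, 0.0055, 0.018, 0, 0, 0, -6, 1, 0.0055, 0.018, 0, 0, 0, -6, 1, 0.0055, 0.011, 0, 0, 0, -3, 1, 0.0055, 0, 0, 0, 0, 0, 1, 0, 0, 0, 0, 0, 0, 1, 0, 0, 0, 0, 0, 0, 1]'

```text
time_s: 16.82
ee_pos: [0.6126, 0.2014, 0.1227]
eef_rot: [0.471, 1.57, -2.715]
force: [-0.4, 0.3, -1.6]
grip_width: 0.0294
```

```bash
python3 dep.py
```

```text
t 16.8167 p [0.6126 0.2014 0.1227] jawhead -92.53 x [-7.e-04 -3.e-04 -1.e+00] yz 0.0003 F [-0.37  0.25 -1.55] Mo [0.04 0.13 0.03] w 0.0294 q [ 0.26  0.58  1.32 -0.    1.25  1.88]
depth -286.0085753127531
```

jog_arm --rows '[-0.0038, 0.0018, -0.02, 0, 0, 0.25, 1, 0, 0, -0.02, 0, 0, 0, 1, 0, 0, 0, 0, 0, 0, 1, 0, 0, 0, 0, 0, 0, 1]'

```text
time_s: 17.15
ee_pos: [0.6084, 0.2031, 0.0829]
eef_rot: [0.33, 1.569, -2.853]
force: [-0.0, -0.3, -0.4]
grip_width: 0.0291
```

Run:
```python
from h import *
o,M=st()
from station import ctrl
_,m,p,d,W=snap("w6")
p,ds=ctrl.camera("side");cv2.imwrite("pics/s6.png",cv2.resize(p[120:240,160:320,::-1],(800,600),interpolation=cv2.INTER_CUBIC))
p,dt=ctrl.camera("top");cv2.imwrite("pics/t6.png",cv2.resize(p[120:220,140:260,::-1],(720,600),interpolation=cv2.INTER_CUBIC))
z=W[...,2];M=((z>.075)&(z<.12)).astype(np.uint8)
n,L,S,C=cv2.connectedComponentsWithStats(M)
for i in range(1,n):
    if S[i,4]>200: print(S[i],cv2.minAreaRect((W[L==i][:,:2]*1000).astype(np.float32)),np.percentile(W[L==i][:,2],98))
```

```text
t 17.15 p [0.6084 0.2031 0.0829] jawhead -92.36 x [-1.7e-03 -5.0e-04 -1.0e+00] yz 0.0006 F [-0.04 -0.3  -0.35] Mo [0.03 0.12 0.02] w 0.0291 q [ 0.27  0.62  1.36 -0.    1.17  1.88]
17.15 [0.60838794 0.20310625 0.0828556 ] [ 0.32957508  1.56901372 -2.85319209] [ 0.265  0.617  1.358 -0.     1.168  1.877]
[  208    84   102   205 10939] ((635.90283203125, 198.39157104492188), (52.431968688964844, 121.89139556884766), 77.23880004882812) 0.11533238983013631
[ 237  322   45   36 1601] ((544.3446655273438, 205.7171630859375), (29.800678253173828, 35.12823486328125), 89.14115142822266) 0.10944262018601264
```

View pics/w6.png

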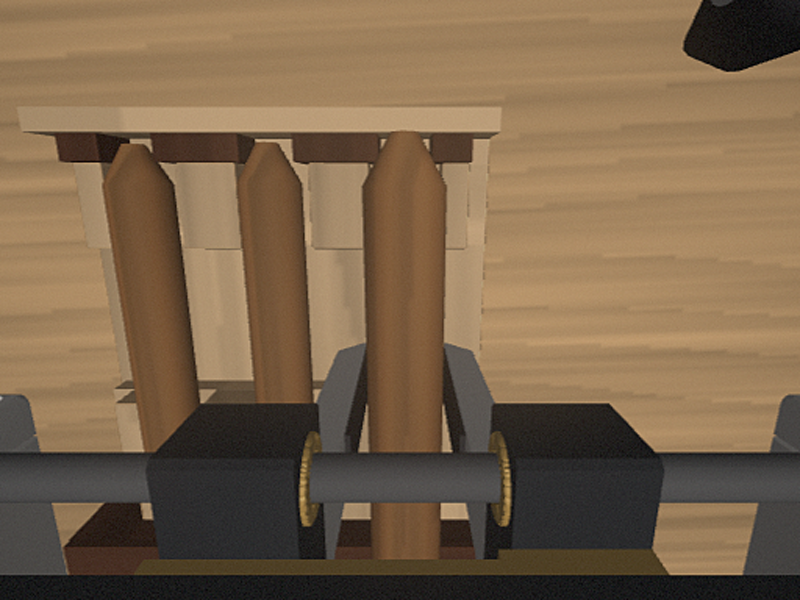

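View pics/s6.png

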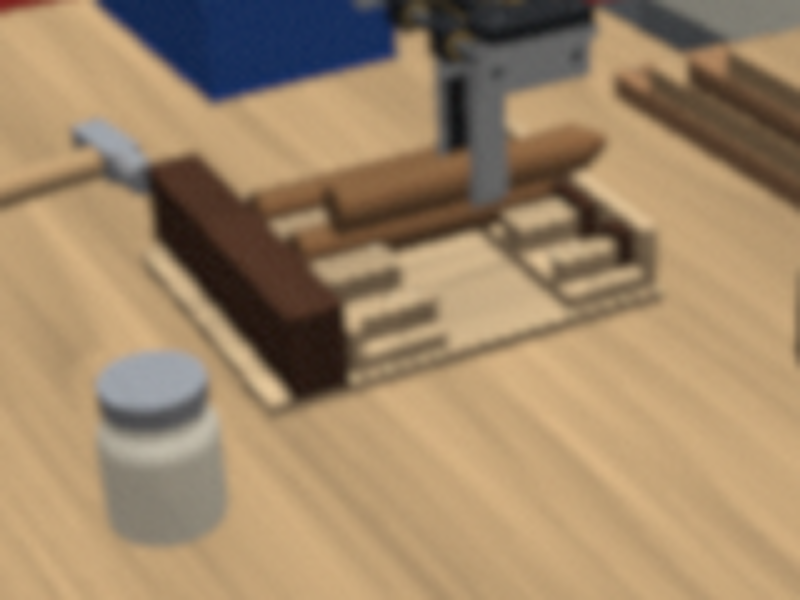

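Run:
```python
from h import *
from scipy.optimize import least_squares
o,m,d=pickle.load(open("pics/w6.pkl","rb"));v,u=np.mgrid[0:384,0:512];W=world('w',u,v,d,m)[:285].reshape(-1,3)
h=np.radians(-2.28);c=np.array([.4856,.2702]);ux=np.array([np.cos(h),np.sin(h)]);uy=np.array([-ux[1],ux[0]]);fb=c+ux*.1258-uy*.062
print("fb",fb)
x=(W[:,:2]-fb)@ux;y=(W[:,:2]-fb)@uy;z=W[:,2]
q=(abs(y)<.02)&(z>.08)&(z<.12)&(x>.01)&(x<.068)
f=lambda p:np.hypot(y[q]-p[0]-p[1]*x[q],z[q]-p[2]-p[3]*x[q])-.015
r=least_squares(f,[0,0,.095,0],loss='soft_l1',f_scale=.001);print("held axis",r.x)
t=(abs(y)<.02)&(z>.08)&(z<.12)&(x<.2);print("tip x",np.percentile(x[t],[99.5,100]))
for k in range(-8,10): pass
# mates
for yc in(.062,.124):
    q=(x>.0)&(x<.06)&(abs(y-yc)<.014)&(z>.041)&(z<.056)
    f2=lambda p:np.hypot(y[q]-p[0]-p[1]*x[q],z[q]-p[2])-.015
    r=least_squares(f2,[yc,0,.037],loss='soft_l1',f_scale=.001);print("mate",yc,r.x)
for lo,hi,nm,zt in((.05,.075,'wall',.035),(.085,.092,'cheek',.043)):
    g=(x>lo)&(x<hi)&(z>zt)&(z<.051)&(y<.06)
    hh,e=np.histogram(y[g],bins=np.arange(-.05,.06,.001));print(nm,[(round(e[i],3),int(hh[i])) for i in range(len(hh)) if hh[i]>2])
hb=(z>.045)&(z<.056)&(x>.08)&(x<.12)&(y<-.03);print("hb x",np.percentile(x[hb],[1,99]) if hb.any() else None)
```

```text
fb [0.60883386 0.20324438]
held axis [-0.00018332  0.00425204  0.09371644 -0.00131563]
tip x [0.08753406 0.08904197]
mate 0.062 [0.06390315 0.0008605  0.03626765]
mate 0.124 [ 0.12595966 -0.00090953  0.03626014]
wall [(np.float64(-0.031), 5), (np.float64(-0.03), 39), (np.float64(-0.029), 50), (np.float64(-0.028), 41), (np.float64(-0.027), 48), (np.float64(-0.026), 45), (np.float64(-0.025), 45), (np.float64(-0.024), 44), (np.float64(-0.023), 46), (np.float64(-0.022), 51), (np.float64(-0.021), 41), (np.float64(-0.02), 22), (np.float64(-0.019), 4), (np.float64(0.019), 7), (np.float64(0.02), 45), (np.float64(0.021), 46), (np.float64(0.022), 46), (np.float64(0.023), 49), (np.float64(0.024), 40), (np.float64(0.025), 45), (np.float64(0.026), 48), (np.float64(0.027), 49), (np.float64(0.028), 43), (np.float64(0.029), 43), (np.float64(0.03), 53), (np.float64(0.031), 41), (np.float64(0.032), 47), (np.float64(0.033), 44), (np.float64(0.034), 46), (np.float64(0.035), 46), (np.float64(0.036), 50), (np.float64(0.037), 42), (np.float64(0.038), 46), (np.float64(0.039), 50), (np.float64(0.04), 45), (n
[... 1170 characters left out ...]
np.float64(0.023), 16), (np.float64(0.024), 14), (np.float64(0.025), 17), (np.float64(0.026), 11), (np.float64(0.027), 20), (np.float64(0.028), 10), (np.float64(0.029), 19), (np.float64(0.03), 10), (np.float64(0.031), 15), (np.float64(0.032), 15), (np.float64(0.033), 14), (np.float64(0.034), 17), (np.float64(0.035), 13), (np.float64(0.036), 18), (np.float64(0.037), 13), (np.float64(0.038), 17), (np.float64(0.039), 10), (np.float64(0.04), 16), (np.float64(0.041), 15), (np.float64(0.042), 16), (np.float64(0.043), 14), (np.float64(0.044), 15), (np.float64(0.045), 15), (np.float64(0.046), 14), (np.float64(0.047), 14), (np.float64(0.048), 14), (np.float64(0.049), 13)]
hb x [0.09266086 0.10311341]
```

jog_arm --rows '[0, -0.0003, -0.012, 0, 0, -0.15, 1, 0, 0, -0.012, 0, 0, 0, 1, 0, 0, -0.008, 0, 0, 0, 1, 0, 0, -0.005, 0, 0, 0, 1, 0, 0, -0.005, 0, 0, 0, 1, 0, 0, 0, 0, 0, 0, 1, 0, 0, 0, 0, 0, 0, 1]'

```text
time_s: 17.88
ee_pos: [0.6088, 0.2037, 0.041]
eef_rot: [0.315, 1.571, -2.871]
force: [-0.1, 0.4, -0.1]
grip_width: 0.0291
```

```bash
python3 dep.py
```

```text
t 17.8833 p [0.6088 0.2037 0.041 ] jawhead -92.51 x [-2.e-04 -1.e-04 -1.e+00] yz 0.0001 F [-0.09  0.43 -0.07] Mo [ 0.01  0.16 -0.03] w 0.0291 q [ 0.27  0.67  1.38 -0.    1.09  1.88]
depth -289.2185105301269
```

jog_arm --rows '[0, -0.0006, -0.004, 0, 0, 0.1, 1, 0, 0, -0.004, 0, 0, 0, 1, 0, 0, -0.004, 0, 0, 0, 1, 0, 0, 0, 0, 0, 0, 1, 0, 0, 0, 0, 0, 0, 1]'

```text
time_s: 18.3
ee_pos: [0.6087, 0.2031, 0.0289]
eef_rot: [0.237, 1.57, -2.947]
force: [0.6, -0.6, -0.9]
grip_width: 0.0294
```

```bash
python3 dep.py
```

```text
t 18.3 p [0.6087 0.2031 0.0289] jawhead -92.42 x [-4.e-04 -1.e-04 -1.e+00] yz 0.0001 F [ 0.62 -0.59 -0.91] Mo [ 0.02  0.14 -0.05] w 0.0294 q [0.26 0.68 1.39 0.   1.07 1.88]
depth -288.6464752172107
```

jog_arm --rows '[0, 0, -0.002, 0, 0, 0, 1, 0, 0, -0.0015, 0, 0, 0, 1, 0, 0, 0, 0, 0, 0, 1, 0, 0, 0, 0, 0, 0, 1]'

```text
time_s: 18.63
ee_pos: [0.6088, 0.2031, 0.0256]
eef_rot: [0.303, 1.571, -2.88]
force: [0.5, -0.2, -1.1]
grip_width: 0.0289
```

```bash
python3 dep.py
```

```text
t 18.6333 p [0.6088 0.2031 0.0256] jawhead -92.42 x [-1.e-04 -0.e+00 -1.e+00] yz 0.0 F [ 0.5  -0.15 -1.08] Mo [ 0.    0.14 -0.01] w 0.0289 q [0.26 0.69 1.39 0.   1.06 1.88]
depth -288.6250386628281
```

jog_arm --rows '[0, 0, 0, 0, 0, 0, 0.65, 0, 0, 0, 0, 0, 0, 0.6, 0, 0, 0, 0, 0, 0, 0.55, 0, 0, 0, 0, 0, 0, 0.53, 0, 0, 0, 0, 0, 0, 0.53, 0, 0, 0, 0, 0, 0, 0.53, 0, 0, 0, 0, 0, 0, 0.53]'

```text
time_s: 19.22
ee_pos: [0.6088, 0.2031, 0.0257]
eef_rot: [-2.7, 1.571, 0.4]
force: [0.4, 0.4, -0.2]
grip_width: 0.0441
```

```bash
python3 dep.py
```

```text
t 19.2167 p [0.6088 0.2031 0.0257] jawhead -92.42 x [ 0.  0. -1.] yz -0.0 F [ 0.43  0.4  -0.2 ] Mo [0.02 0.19 0.02] w 0.0441 q [0.26 0.69 1.39 0.   1.06 1.88]
depth -288.630470016507
```

Lift and look.

jog_arm --rows '[0, 0, 0.01, 0, 0, 0, 0.53, 0, 0, 0.025, 0, 0, 0, 0.53, 0, 0, 0.035, 0, 0, 0, 0.53, 0, 0, 0.035, 0, 0, 0, 0.6, 0, 0, 0.035, 0, 0, 0, 0.8, -0.02, 0.01, 0.02, 0, 0, 0, 1, -0.02, 0.01, 0, 0, 0, 0, 1, 0, 0, 0, 0, 0, 0, 1]'

```text
time_s: 19.88
ee_pos: [0.5671, 0.2247, 0.1884]
eef_rot: [-2.638, 1.568, 0.463]
force: [0.7, 0.2, 0.1]
grip_width: 0.0146
```

jog_arm --rows '[0, 0, 0, 0, 0, 0, 1, 0, 0, 0, 0, 0, 0, 1]'

```text
time_s: 20.05
ee_pos: [0.569, 0.2229, 0.1859]
eef_rot: [2.96, 1.571, -0.223]
force: [0.2, 0.6, -0.1]
grip_width: 0.0019
```

Run:
```python
from h import *
from scipy.optimize import least_squares
st();o,m,p,d,W=snap("w7");W=W[:285].reshape(-1,3)
h=np.radians(-2.28);c=np.array([.4856,.2702]);ux=np.array([np.cos(h),np.sin(h)]);uy=np.array([-ux[1],ux[0]]);fb=c+ux*.1258-uy*.062
x=(W[:,:2]-fb)@ux;y=(W[:,:2]-fb)@uy;z=W[:,2]
for yc in(0,.062,.124):
    q=(x>-.06)&(x<.068)&(abs(y-yc)<.014)&(z>.041)&(z<.056)
    f2=lambda p:np.hypot(y[q]-p[0]-p[1]*x[q],z[q]-p[2]-p[3]*x[q])-.015
    r=least_squares(f2,[yc,0,.037,0],loss='soft_l1',f_scale=.001);print("dowel",yc,q.sum(),r.x)
```

```text
t 20.05 p [0.569  0.2229 0.1859] jawhead -92.41 x [ 2.e-04 -0.e+00 -1.e+00] yz 0.0 F [ 0.19  0.58 -0.14] Mo [0.01 0.12 0.04] w 0.0019 q [ 0.31  0.45  1.36 -0.    1.33  1.93]
20.05 [0.5690163  0.22291156 0.18592982] [ 2.96041664  1.57058641 -0.22331233] [ 0.313  0.452  1.36  -0.     1.33   1.926]
dowel 0 3131 [-0.00014272  0.00243778  0.03615214 -0.00049022]
dowel 0.062 3002 [ 0.06414669 -0.00155882  0.03625484 -0.00069137]
dowel 0.124 3085 [ 1.26133019e-01 -1.11042529e-03  3.62323093e-02  1.73216460e-05]
```

View pics/w7.png

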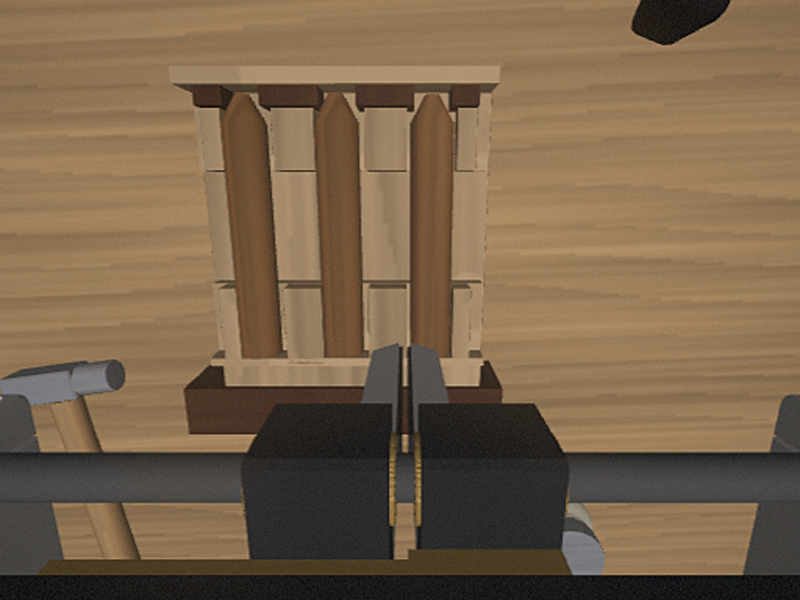

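jog_arm --rows '[-0.026, 0.01, 0, 0, 0, 0, 1, -0.026, 0.01, 0, 0, 0, 0, 1, -0.026, 0.01, 0, 0, 0, 0, 1, -0.026, 0.01, 0, 0, 0, 0, 1, -0.026, 0.009, 0, 0, 0, 0, 1, -0.003, 0, -0.025, 0, 0, 0, 1, 0, 0, -0.035, 0, 0, 0, 1, 0, 0, -0.035, 0, 0, 0, 1]'

```text
time_s: 20.77
ee_pos: [0.4363, 0.2722, 0.0901]
eef_rot: [-2.636, 1.569, 0.464]
force: [1.2, 0.4, -0.4]
grip_width: 0.0005
```

jog_arm --rows '[0, 0, 0, 0, 0, 0, 1, 0, 0, 0, 0, 0, 0, 1]'

```text
time_s: 20.93
ee_pos: [0.4357, 0.2716, 0.0901]
eef_rot: [0.534, 1.568, -2.65]
force: [-0.2, 0.4, 0.9]
grip_width: 0.0006
```

Run:
```python
from h import *
st()
from station import ctrl
p,ds=ctrl.camera("side");cv2.imwrite("pics/s8.png",cv2.resize(p[80:260,60:300,::-1],(800,600),interpolation=cv2.INTER_CUBIC))
```

```text
t 20.9333 p [0.4357 0.2716 0.0901] jawhead -92.46 x [-0.0029 -0.0015 -1.    ] yz 0.0017 F [-0.15  0.42  0.89] Mo [0.04 0.07 0.02] w 0.0006 q [ 0.49  0.35  1.74 -0.    1.05  2.1 ]
```

View pics/s8.png

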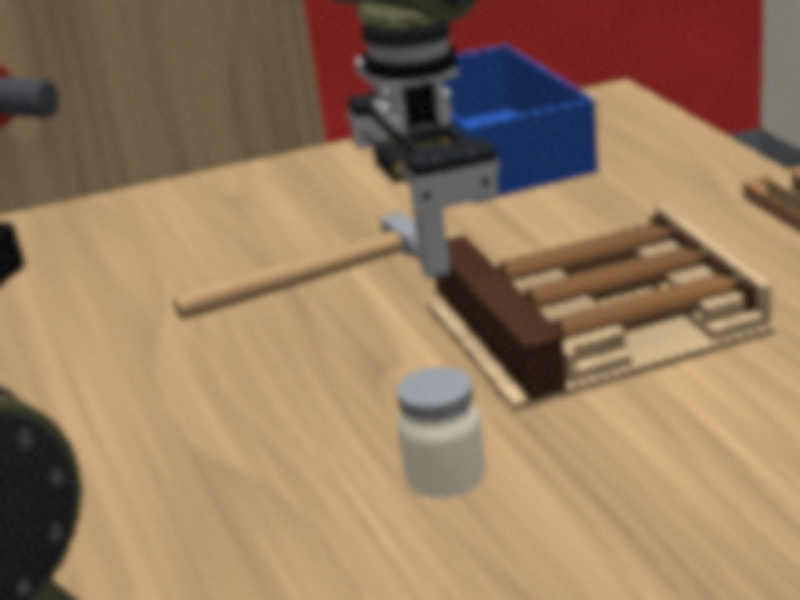

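jog_arm --rows '[0, 0, -0.025, 0, 0, 0, 1, 0, 0, -0.02, 0, 0, 0, 1, 0, 0, -0.014, 0, 0, 0, 1, 0, 0, 0, 0, 0, 0, 1, 0, 0, 0, 0, 0, 0, 1]'

```text
time_s: 21.4
ee_pos: [0.4368, 0.2724, 0.0333]
eef_rot: [-2.605, 1.569, 0.494]
force: [-0.4, 0.2, 0.1]
grip_width: 0.0005
```

jog_arm --rows '[0.005, -0.0002, 0, 0, 0, 0, 1, 0.008, -0.0003, 0, 0, 0, 0, 1, 0.008, -0.0003, 0, 0, 0, 0, 1, 0, 0, 0, 0, 0, 0, 1]'

```text
time_s: 21.73
ee_pos: [0.4587, 0.2713, 0.0325]
eef_rot: [-2.648, 1.569, 0.45]
force: [-0.6, -1.5, -0.0]
grip_width: 0.0004
```

jog_arm --rows '[0.006, -0.0002, 0, 0, 0, 0, 1, 0.006, -0.0002, 0, 0, 0, 0, 1, 0.006, -0.0002, 0, 0, 0, 0, 1, 0, 0, 0, 0, 0, 0, 1]'

```text
time_s: 22.07
ee_pos: [0.4759, 0.2706, 0.0316]
eef_rot: [-2.839, 1.57, 0.26]
force: [0.1, 0.2, -0.2]
grip_width: 0.0
```

jog_arm --rows '[0.005, -0.0002, 0, 0, 0, 0, 1, 0.005, -0.0002, 0, 0, 0, 0, 1, 0.003, -0.0001, 0, 0, 0, 0, 1, 0, 0, 0, 0, 0, 0, 1]'

```text
time_s: 22.4
ee_pos: [0.4884, 0.2701, 0.0315]
eef_rot: [-3.032, 1.57, 0.067]
force: [-0.5, -0.2, 0.7]
grip_width: 0.0006
```

jog_arm --rows '[0.003, -0.0001, 0, 0, 0, 0, 1, 0.002, -0.0001, 0, 0, 0, 0, 1, 0, 0, 0, 0, 0, 0, 1]'

```text
time_s: 22.65
ee_pos: [0.4923, 0.2699, 0.0315]
eef_rot: [0.231, 1.569, -2.953]
force: [-8.0, -0.8, 3.6]
grip_width: 0.0005
```

Run:
```python
from h import *
st()
from station import ctrl
p,ds=ctrl.camera("side");cv2.imwrite("pics/s9.png",cv2.resize(p[80:260,60:300,::-1],(800,600),interpolation=cv2.INTER_CUBIC))
```

```text
t 22.65 p [0.4923 0.2699 0.0315] jawhead -92.42 x [-1.9e-03 -4.0e-04 -1.0e+00] yz 0.0004 F [-8.04 -0.82  3.57] Mo [-0.01  1.47 -0.06] w 0.0005 q [0.44 0.53 1.64 0.   0.98 2.05]
```

View pics/s9.png

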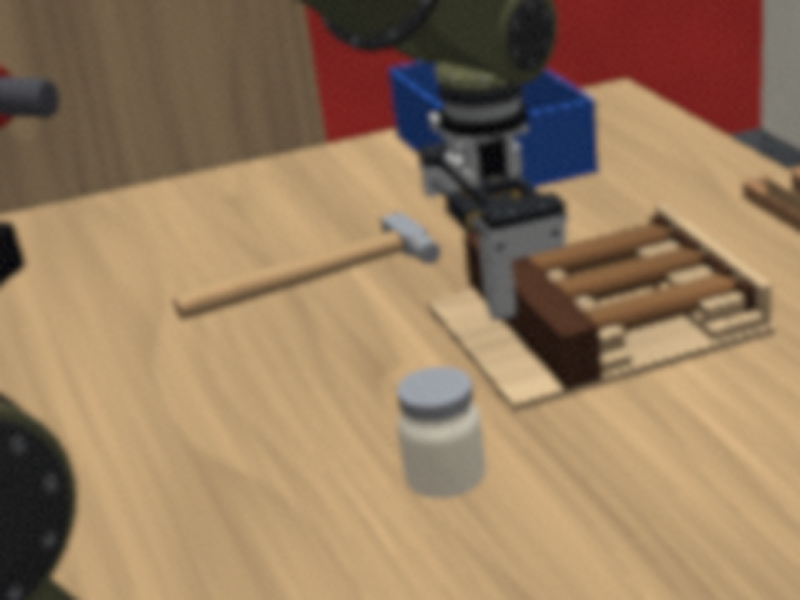

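jog_arm --rows '[0.002, -0.0001, 0, 0, 0, 0, 1, 0.001, 0, 0, 0, 0, 0, 1, 0, 0, 0, 0, 0, 0, 1]'

```text
time_s: 22.95
ee_pos: [0.4923, 0.2699, 0.0315]
eef_rot: [0.243, 1.562, -2.94]
force: [-32.5, -1.4, 18.5]
grip_width: 0.0002
```

```bash
python3 -c "
from h import *
st()"
```

```text
t 22.95 p [0.4923 0.2699 0.0315] jawhead -92.39 x [-0.0083 -0.0017 -1.    ] yz 0.002 F [-32.45  -1.45  18.47] Mo [-0.21  5.38 -0.01] w 0.0002 q [0.44 0.53 1.63 0.   0.98 2.05]
```

jog_arm --rows '[-0.005, 0.0002, 0, 0, 0, 0, 1, -0.015, 0.0006, 0, 0, 0, 0, 1, -0.02, 0.001, 0, 0, 0, 0, 1, 0, 0, 0.03, 0, 0, 0, 1, 0, 0, 0.04, 0, 0, 0, 1, 0, 0, 0.04, 0, 0, 0, 1, 0.02, -0.01, 0.04, 0, 0, 0, 1, 0.03, -0.01, 0, 0, 0, 0, 1]'

```text
time_s: 23.62
ee_pos: [0.506, 0.2541, 0.1866]
eef_rot: [-2.705, 1.558, 0.397]
force: [1.5, 1.2, 1.7]
grip_width: 0.0003
```

jog_arm --rows '[0.03, -0.01, 0.01, 0, 0, 0, 1, 0.03, -0.01, 0.01, 0, 0, 0, 1, 0, 0, 0, 0, 0, 0, 1, 0, 0, 0, 0, 0, 0, 1, 0, 0, 0, 0, 0, 0, 1]'

```text
time_s: 24.03
ee_pos: [0.5637, 0.2326, 0.1976]
eef_rot: [0.385, 1.57, -2.799]
force: [0.5, 0.4, 0.2]
grip_width: 0.0001
```

Run:
```python
from h import *
from scipy.optimize import least_squares
st();o,m,p,d,W0=snap("w10");W=W0[:285].reshape(-1,3)
h=np.radians(-2.28);c=np.array([.4856,.2702]);ux=np.array([np.cos(h),np.sin(h)]);uy=np.array([-ux[1],ux[0]]);fb=c+ux*.1258-uy*.062
x=(W[:,:2]-fb)@ux;y=(W[:,:2]-fb)@uy;z=W[:,2]
for yc in(0,.062,.124):
    q=(x>-.05)&(x<.068)&(abs(y-yc)<.014)&(z>.041)&(z<.056)
    f2=lambda p:np.hypot(y[q]-p[0]-p[1]*x[q],z[q]-p[2]-p[3]*x[q])-.015
    r=least_squares(f2,[yc,0,.037,0],loss='soft_l1',f_scale=.001);print("dowel",yc,q.sum(),r.x)
q=(z>.06)&(z<.072)&(x>-.16)&(x<-.06);print("cap front/back x in fb",np.percentile(x[q],[1,99]) if q.any() else None,"travel",(np.percentile(x[q],99)+.1258-.018))
from station import ctrl
p,dt=ctrl.camera("top");v,u=np.mgrid[0:384,0:512];T=world('t',u,v,dt,ctrl.camera_model('top')).reshape(-1,3)
x=(T[:,:2]-fb)@ux;y=(T[:,:2]-fb)@uy;q=(T[:,2]>.056)&(T[:,2]<.075)&(abs(y-.062)<.11)&(x>-.18)&(x<-.03);print("top cap",np.percentile(x[q],[2,50,98]))
W00=np.load("W.npy").reshape(-1,3);x=(W00[:,:2]-fb)@ux;y=(W00[:,:2]-fb)@uy;q=(W00[:,2]>.056)&(W00[:,2]<.075)&(abs(y-.062)<.11)&(x>-.18)&(x<-.03);print("top cap before",np.percentile(x[q],[2,50,98]))
```

```text
t 24.0333 p [0.5637 0.2326 0.1976] jawhead -92.43 x [-4.e-04 -1.e-04 -1.e+00] yz 0.0002 F [0.54 0.44 0.2 ] Mo [0.04 0.16 0.  ] w 0.0001 q [ 0.33  0.44  1.35 -0.    1.35  1.94]
24.0333 [0.56366239 0.23261748 0.19756594] [ 0.38484891  1.57039448 -2.79913675] [ 0.331  0.44   1.349 -0.     1.353  1.945]
dowel 0 2757 [-0.00012271  0.00219118  0.0361453  -0.00072794]
dowel 0.062 2618 [ 0.06418609 -0.00108805  0.03624014 -0.00060141]
dowel 0.124 2700 [ 0.12611872 -0.00106505  0.03625021 -0.00064137]
cap front/back x in fb [-0.10942286 -0.07414666] travel 0.033653343794698684
top cap [-0.10863678 -0.09183343 -0.07511355]
top cap before [-0.14287292 -0.12526875 -0.10742716]
```

View pics/w10.png

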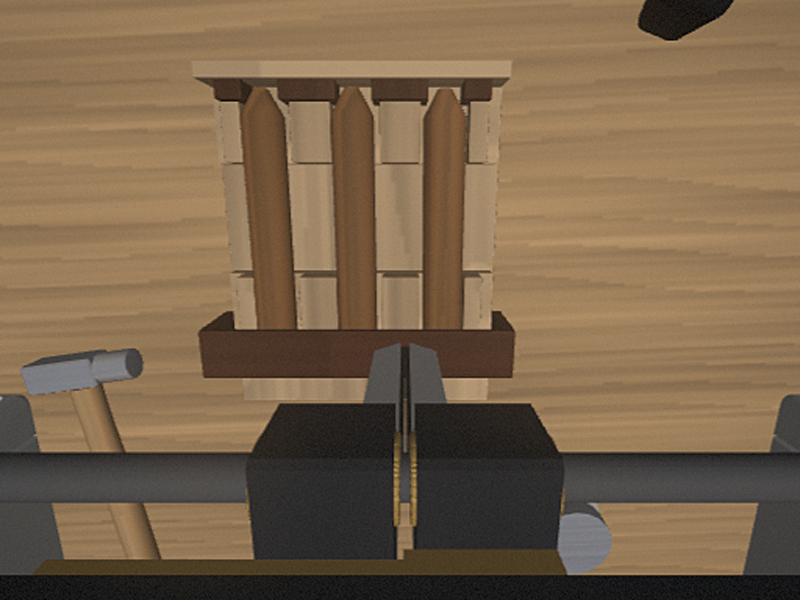

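```bash
python3 -c "
from station import ctrl
print(ctrl.hand_in())"
```

```text
the job is handed in; nothing more can be done
None
```

I tested the dowel in the gauge, racked it with its tapered end to the head board, pushed the cap home and handed the job in at about 24 s. No verdict came back.

- **Gauge test:** I held the dowel about 40 mm from its +y end and pushed the other end into the bore. It stopped hard at 100 mm with about 12 N, so that end is the square one. The wrist picture showed the same.
- **Bench and rack:** I put it down on the bench, took it again by its middle, turned it and laid it in the free bay. After release its axis measured within about 0.2 mm of the bay line and 0.15° of its heading. Its height matched the two racked dowels.
- **Keeper cap:** I pushed it until it would not move at about 32 N. The cameras put its travel at 33 to 34 mm, slightly under the nominal 35 mm but above the 31 mm needed.
- **Last checks:** The dowel stayed put after the cap push, and the arm was clear above the rack. The two racked dowels stayed where they were, within the measuring noise.

Two measurements disagreed slightly with the given geometry:
- Both racked dowels sit about 2 mm to +y of the nominal bay spacing. They did so before I came near them.
- All three dowel heights read about 0.8 mm under the nominal 37 mm, which is within the camera calibration.

I did not re-measure the other bench items at the end. My path stayed clear of all of them.

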